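# Change over the sampling stand and load the reagent carton

## Robot

A 7-joint arm with a two-finger parallel gripper is mounted at the origin on the work surface. World frame = base frame: x ahead of the robot, y to its left, z up, the work surface at z = 0. Lengths are in mm, angles in rad, forces in N, time in s.
With the tool pointing down it reaches from about 425 to 875 mm from the base axis. Payload 8.4 kg.
Tool frame: the origin (TCP) lies on the mounting face of the last link; the fingertips stand 182 mm ahead of it and the grasp point (between the pads) lies 164 mm ahead of it; y points along the fingers, x is the direction in which the jaws open and shut, and the axes are right-handed (so a half turn about y gives the same grasp; the last joint's range is limited). The gripper opens to 87 mm and grips with 3 to 60 N. Pads are 19 mm wide; open, the fingers measure 117 mm over their backs; the gripper's body (75 mm by 190 mm) begins 51 mm behind the grasp point.
Start: joints at [1.191, 0.333, 0.04, 1.465, -0.013, 1.343, -0.059], TCP at [180.11, -624.527, 404.746] pointing down, gripper open.
Joint ranges: [-2.58, 2.58], [-0.38, 2.09], [-1.3, 1.39], [0.25, 2.4], [-1.5, 4.64], [0.08, 2.09], [-2.65, 2.65]. Speed limits (rad/s): [2.22, 2.22, 2.79, 2.79, 3.14, 3.14, 3.14].

## Interface

Orientations are given as a unit quaternion [x, y, z, w].
In Python, from bench import state, optics, job, silhouettes gives the robot as it stands. The module is installed in compiled form; this text tells all that it offers.
- The arm moves only by the tool step_arm, never from a script. Its arguments are lists of equal length, an entry for each row: "delta_pos": the shift along the tool's x, y, z in units of 25 mm (1.0 is 25 mm), a list of three; "turn": the turn about the tool's y in units of 5 degrees (1.0 is 5 degrees); "jaw": the closure in counts, from 0 (fully open) to 255 (shut). A call has 1 to 8 rows; each row shifts and turns the commanded pose from where the row before left it, along the tool's axes as they then stand; what a row does not reach is not made up. A row lasts 1/12 s, in which the tool goes at most 41.7 mm and 7.16 degrees, less where a joint would pass 70% of its speed; a pose out of reach is approached as far as the arm can. A call is refused whole if a number of a shift passes 1 or a number of a turn 1, either way. A call with a gripper value outside its range is refused whole. The fingers move at their own pace and stop on an object; the grip force is fixed at half the most. Time passes only in rows, so rows that do not move let the fingers close. It gives the time, the measured TCP pose, the force and the opening at its end, in the units of the state.
- state(): the state, without advancing time (a new reading comes with each control period).
- optics.read_camera(name): name is "scene" or "top"; returns a dict with "color" (384x512x3 uint8, red, green, blue), "z_map" (384x512 float32, mm along the optical axis (not along the pixel's ray), 0 where there is no reading), "mtx" (3x3 intrinsics, pixels), "position" and "attitude" of the camera in the world. Camera axes: x right, y up, looking along -z (the intrinsics and any distortion apply to the point x, -y, -z); pixel columns grow to the right and rows downward; lengths in mm; the calibration is good to about 2 mm. A picture is of the moment at which its call begins.
- job.sign_off(): hands the job in, once; it reports no verdict.
Trained networks look in a picture, given as the dict that the camera call returned (one of the last four; its "shot" number tells which), for a name from the list of things; names that differ only in an ending like _2 or _b are one class to them, and where a whole thing is asked for, a point or a joint stands for the part that bears it (a point fixed in the world has none). Each returns a list of dicts, best first, with "score" (0 to 1); they miss things now and then, are a little off and sometimes report something else, mostly with a low value. They report only what shows in the picture. A call takes as long as a camera call. They do not tell look-alikes from the thing itself.
- silhouettes(target, picture): "pixels" (384x512 bool, what is visible of it) and "box" ([left, top, right, bottom] in pixels, round what is visible of it).
The state is a dict: "time_s": time; "joint_positions": joint angles; "dq": joint speeds; "joint_efforts": joint torques, N m; "tool_pos": TCP position; "eef_rot": TCP orientation; "contact_force": force on the tool from outside, world axes, zero at the start; "wrist_torque": the same for the moment, N m; "gripper_width": opening from 0.0 (shut) to 1.0 (fully open).
Only numpy, scipy, OpenCV 4.12 (cv2) and the standard library are available. Lean on these libraries where they do the work, as an engineer would, in place of code of your own. Each camera call takes 0.05 s, during which the arm holds its last target. There are 200 camera calls.

## Task

Get the blood-gas bench ready for the next run: the low wide waste pan stands on the square pick-up mark under the wire shelf, so slide it along the plate, without lifting or tipping it, onto the empty round mark, and then slide the tall rinse pot in the same way onto the square mark, each centred on its mark. After that push the reagent carton along the rollers until it is fully home in the bay, and then swing the retaining arm all the way round across the lane behind it. Leave the other containers on the bench where they are.

Things in the scene. Friction and masses are not known exactly. Their poses are not given: they have to be found in the camera images.
- stand: Fixed plate 180 (x) x 420 (y) x 18 mm; origin mid underside on the bench, front to its -x, z up. Marks along y: 116 mm square outline at 0, 116 mm round outlines at +-130 mm. On 4 posts (y +-203 mm) a wire shelf 160 mm above the plate, x -72 (front bar, 10 mm thick) to +85 mm. It blocks an upright gripper at a pot handle; leaning 30 to 40 deg, fingers pointing forward and down, clears it.
- pickup_mark (a point): Centre of the square pick-up mark, on the plate's top, in the middle of the row.
- free_mark: The round mark that is empty at the start (left or right end of the row, with a small cross in it; the tall pot stands on the other round mark). Origin: centre of the mark, on the plate's top.
- waste_pan: Low wide open steel pan, 100 mm diameter, 50 mm high, about 0.35 kg, loose, with one straight black handle. Origin: centre of its underside; z up. The level handle runs along the pan's -x (to the plate's front) from the wall to 102 mm from the pan's axis; 16 mm wide, 14 mm high, its middle 36 mm above the pan's underside.
- rinse_pot: Tall open steel pot, 86 mm diameter, 85 mm high, about 0.4 kg, loose, with one straight black handle. Origin: centre of its underside; z up. The level handle runs along the pot's -x (to the plate's front) from the wall to 102 mm from the pot's axis; 16 mm wide, 14 mm high, its middle 48 mm above the pot's underside.
- lane: Fixed roller lane running away from the robot along its +x; origin on the bench under its middle line, z up. Eight free rollers, x -152 to +114 mm, tops 40 mm above the bench; guides 78 mm apart inside, tops at 58 mm. Bay at x +35 to +140 mm: white side walls 100 mm high, end stop face at x = +140 mm, a white housing 130 mm high behind it.
- carton_home (a point): Point on the lane (in its frame x = 80, y = 0, z = 40 mm) where the carton's origin lies when it is fully home against the end stop.
- carton: Cardboard reagent carton on the rollers, 120 mm (x, along the lane) x 70 mm (y) x 80 mm high, about 0.45 kg, loose. Origin: centre of its underside. It starts near the lane's robot end, some 14 to 17 cm short of home. Its rear face (towards the robot) is 60 mm behind its origin.
- gate (a joint): Angle v (rad) of the retaining arm, a level steel bar 100 x 12 x 16 mm (high) on an upright pin right of the lane. It points along (-cos(v-0.3), sin(v-0.3)) in the lane's frame: at 0 back along the lane and a little outwards; growing, its free end swings in over the lane; at 1.87 (stop) it is square across, 8 mm behind a carton that is home. Stays where left; about 1 N at its end moves it.
- gate_hinge (a point): Axis of the retaining arm's pin, at the bar's mid height, 85 mm above the bench (in the lane's frame x = 6, y = -58 mm). The pin is 20 mm thick, its top 96 mm above the bench.
- spray_bottle: Bystander: white bottle, 56 mm diameter, 170 mm high, left of the stand. Origin: centre of its underside.
- sample_cup: Bystander: white open cup, 70 mm diameter, 65 mm high, in front of the stand, towards the robot. Origin: centre of its underside.
- wipes_jar: Bystander: white jar, 80 mm diameter, 110 mm high, to the left, in front of the stand. Origin: centre of its underside.
Not all that is in view belongs to the job. What is shaped like the waste_pan but pink is not meant.

How it is judged:
By the outcome, as a careful person would: the job done as asked, in the order asked, and still so for the second after the job is handed in, with the robot touching nothing.
It also fails if it takes over 72 s, if anything falls off the work surface, if the arm or the gripper's body presses on something with over 40 N, if the wrist force passes 120 N, or if a joint passes its speed limit or range.

## Working session

There is one attempt and no reset: what is moved stays moved. The work goes in short steps, Python scripts to look and compute and a tool call to move; the robot and the scene stay as the last step left them, time stands still between calls to the robot, and variables do not carry over. Pictures are saved under pics/ and viewed, about 8 in all and at most 12, crops included, and the job is handed in when it is done.

Besides the shell and the picture viewer there is one more tool, called after ">>>" by a JSON object that holds its "name" and its "arguments". step_arm: Moves the arm, as the interface text tells. Its arguments: {"type":"object","properties":{"delta_pos":{"type":"array"},"turn":{"type":"array"},"jaw":{"type":"array"}},"required":["delta_pos","turn","jaw"]}

```bash
mkdir -p pics; cat > h.py <<'E'
import numpy as np, cv2
from scipy.spatial.transform import Rotation as R
from bench import state, optics, job, silhouettes
def cam(n,save=None):
    p=optics.read_camera(n)
    if save: cv2.imwrite(f'pics/{save}.png',p['color'][:,:,::-1])
    return p
def cloud(p):
    z=p['z_map'];K=p['mtx'];v,u=np.mgrid[:z.shape[0],:z.shape[1]]
    c=np.stack([(u-K[0,2])/K[0,0]*z,-(v-K[1,2])/K[1,1]*z,-z],-1)
    w=c@R.from_quat(p['attitude']).as_matrix().T+p['position']
    w[z==0]=np.nan
    return w
E
python3 - <<'E'
from h import *
s=state();print({k:np.round(v,3) for k,v in s.items()})
a=cam('scene');b=cam('top')
im=np.vstack([a['color'],b['color']]);
print(a['mtx'],a['position'],a['attitude'],b['position'],b['attitude'],a.keys())
cv2.imwrite('pics/1.png',cv2.resize(np.hstack([a['color'],b['color']])[:,:,::-1],(800,300)))
cv2.imwrite('pics/top.png',cv2.resize(b['color'][:,:,::-1],(800,600)))
cv2.imwrite('pics/scene.png',cv2.resize(a['color'][:,:,::-1],(800,600)))
for n in ['stand','waste_pan','rinse_pot','lane','carton','gate','spray_bottle','sample_cup','wipes_jar','pickup_mark','free_mark']:
  for p,nm in((a,'scene'),(b,'top')):
    W=cloud(p)
    try: d=silhouettes(n,p)
    except Exception as e: print(n,e);continue
    for q in d:
        m=q['pixels'];w=W[m];w=w[~np.isnan(w[:,0])]
        print(n,nm,round(q['score'],2),q['box'],m.sum(),np.round(np.percentile(w,[3,50,97],axis=0)).tolist() if len(w) else '')
E
```

```text
{'time_s': np.float64(0.0), 'joint_positions': array([ 1.191,  0.334,  0.04 ,  1.466, -0.013,  1.343, -0.059]), 'dq': array([ 0.   ,  0.001,  0.001, -0.   , -0.001,  0.   , -0.001]), 'joint_efforts': array([ 0.0000e+00, -6.5635e+01,  1.3350e+00, -4.0380e+01, -6.0000e-02,
        4.4000e-02,  0.0000e+00]), 'tool_pos': array([ 180.06 , -624.373,  403.854]), 'eef_rot': array([-0.565,  0.426, -0.425,  0.565]), 'contact_force': array([-0.19 , -0.277, -0.222]), 'wrist_torque': array([0.008, 0.01 , 0.019]), 'gripper_width': np.float64(1.001)}
[[366.95612786   0.         263.51722444]
 [  0.         366.95612786 193.66182648]
 [  0.           0.           1.        ]] [1393.85845731 -144.84658755  679.23440313] [0.38352277 0.29444152 0.54337994 0.68625994] [ 408.61745837   67.64381587 1020.87826648] [-0.04438584  0.01954345  0.70759556 -0.7049514 ] dict_keys(['color', 'z_map', 'mtx', 'position', 'attitude', 'shot'])
stand scene 0.55 [224.8, 160.8, 394.6, 295.7] 7550 [[528.0, -40.0, 4.0], [684.0, 104.0, 19.0], [788.0, 383.0, 184.0]]
stand top 0.61 [129.7, 59.2, 329.4, 198.5] 10023 [[525.0, -3
[... 2482 characters left out ...]
3, 199.6, 297.8, 230.1] 613 [[420.0, 9.0, 3.0], [451.0, 39.0, 12.0], [478.0, 70.0, 67.0]]
wipes_jar scene 0.79 [317.2, 158.8, 341.9, 198.4] 511 [[371.0, 299.0, 9.0], [420.0, 326.0, 64.0], [431.0, 364.0, 112.0]]
wipes_jar top 0.59 [141.9, 223.6, 183.3, 254.2] 1083 [[355.0, 295.0, 27.0], [388.0, 322.0, 109.0], [423.0, 362.0, 114.0]]
wipes_jar top 0.27 [213.1, 119.9, 253.5, 178.6] 1376 [[554.0, 121.0, 19.0], [640.0, 160.0, 26.0], [688.0, 209.0, 181.0]]
pickup_mark scene 0.92 [224.3, 159.8, 393.3, 295.8] 7476 [[543.0, -41.0, 7.0], [685.0, 107.0, 20.0], [788.0, 382.0, 184.0]]
pickup_mark top 0.48 [420.3, 173.1, 434.0, 221.4] 340 [[440.0, -322.0, 2.0], [486.0, -294.0, 93.0], [535.0, -283.0, 98.0]]
```

View pics/scene.png

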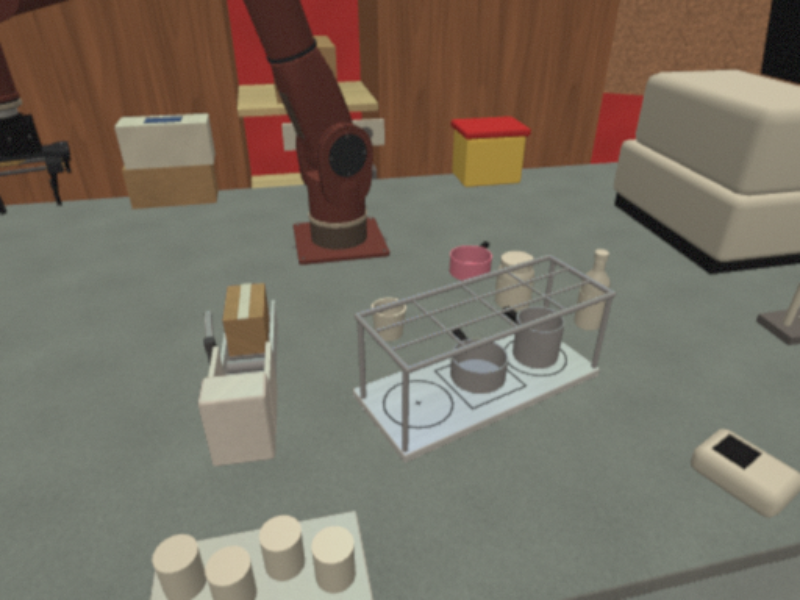

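View pics/top.png

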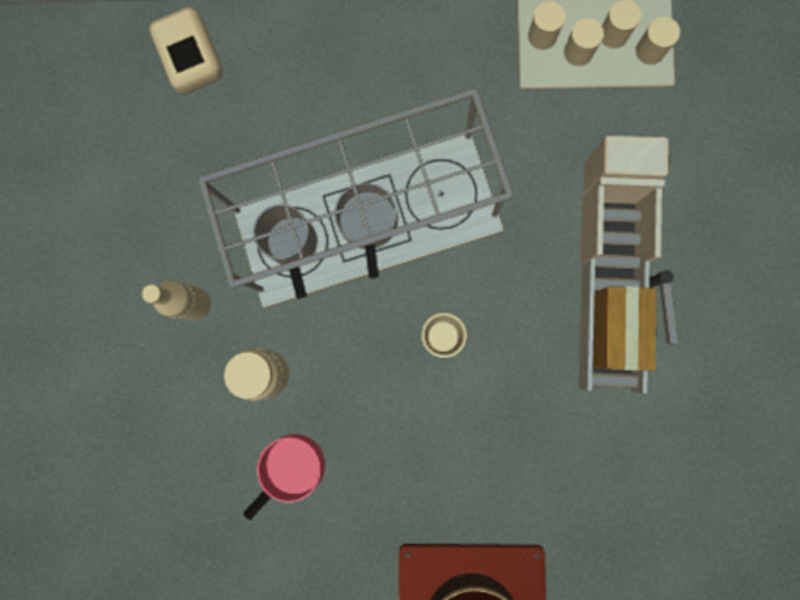

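The scene view (800 px wide) shows:
- steel pan with liquid in it, mid-row at (478,367)
- tall pot at (538,337)
- empty crossed mark at (418,403)
- pink look-alike pan at (470,262), off the stand
- sample cup at (388,318), open like a pot but white

I choose the steel pan on the square mark. In the top view it is at (367,213), and the pink one is at (291,467). Next I fit poses.

```bash
cat > fit.py <<'E'
from h import *
from scipy.optimize import least_squares
def circ(P,r):
    f=lambda c:np.hypot(P[:,0]-c[0],P[:,1]-c[1])-r
    s=least_squares(f,P.mean(0),loss='soft_l1',f_scale=2);return s.x,np.median(abs(s.fun))
def pts(ps):
    W=np.concatenate([cloud(p).reshape(-1,3) for p in ps]);C=np.concatenate([p['color'].reshape(-1,3) for p in ps]).astype(int)
    k=~np.isnan(W[:,0]);return W[k],C[k]
def stand_local(W,S):
    c,s=np.cos(S[2]),np.sin(S[2]);d=W[:,:2]-S[:2];return np.c_[d@[c,s],d@[-s,c]]
def fit_stand(W,C):
    g=C.sum(1);k=(abs(W[:,2]-19)<5)&(W[:,0]>480)&(W[:,0]<820)&(W[:,1]>-90)&(W[:,1]<420)&(g<300)
    P=W[k]
    def f(S):
        L=stand_local(P,S);q=np.maximum(abs(L[:,0]),abs(L[:,1]));d=[abs(q-57)]
        for y in(-130,130): d.append(abs(np.hypot(L[:,0],L[:,1]-y)-57))
        return np.min(d,0)
    best=min((least_squares(f,[x,y,a],loss='cauchy',f_scale=2) for x in(645,660) for y in(155,170) for a in(.2,.3,.4)),key=lambda r:r.cost)
    return best.x,len(P),np.median(f(best.x))
def fit_pot(W,C,guess,r,zt):
    k=(abs(W[:,2]-zt)<4)&(np.hypot(W[:,0]-guess[0],W[:,1]-guess[1])<r+15)
    k&=np.hypot(W[:,0]-guess[0],W[:,1]-guess[1])>r-12
    return circ(W[k][:,:2],r-1),k.sum()
def handle(W,C,c,zt):
    d=W[:,:2]-c;rr=np.hypot(d[:,0],d[:,1]);k=(rr>56)&(rr<108)&(C.sum(1)<110)&(abs(W[:,2]-zt)<9)&(d[:,0]<0)
    m=d[k]; return (np.arctan2(-np.median(m[:,1]),-np.median(m[:,0])),k.sum(),rr[k].max()) if k.sum() else None
E
python3 - <<'E'
from fit import *
a=cam('scene');b=cam('top')
for nm,ps in(('both',[a,b]),('scene',[a]),('top',[b])):
    W,C=pts(ps);S=fit_stand(W,C);print(nm,'stand',np.round(S[0],3),S[1:])
    for n,g,r,z,hz in(('pan',(640,165),50,68,61),('pot',(600,292),43,103,73)):
        for _ in range(2):
            q,k=fit_pot(W,C,g,r,z);g=q[0]
        print(n,np.round(g,1),q[1],k,'local',stand_local(np.array([g]),S[0]).round(1),'handle',handle(W,C,g,hz))
    k=(W[:,2]>116)&(W[:,2]<124)&(W[:,0]<560)&(W[:,0]>360)&(abs(W[:,1]+226)<60)
    print('carton',cv2.minAreaRect(W[k][:,:2].astype(np.float32)),np.median(W[k][:,2]))
    k=(W[:,2]>124)&(W[:,2]<136)&(W[:,0]<800)&(W[:,0]>600)&(abs(W[:,1]+236)<80)
    print('housing',cv2.minAreaRect(W[k][:,:2].astype(np.float32)))
    k=(abs(W[:,2]-58)<3)&(W[:,0]<600)&(W[:,0]>360)&(abs(W[:,1]+236)<70)
    for s in(1,-1):
        P=W[k&(s*(W[:,1]+228)>0)][:,:2]
        if len(P)>5: print('guide',np.polyfit(P[:,0]-500,P[:,1],1),len(P),P[:,0].min(),P[:,0].max(),np.percentile(P[:,1],[5,95]))
    k=(abs(W[:,2]-93)<5)&(W[:,0]<555)&(W[:,0]>400)&(W[:,1]<-270)&(W[:,1]>-330)
    P=W[k][:,:2];print('gate',len(P),P.min(0),P.max(0),np.polyfit(P[:,0]-500,P[:,1],1))
print(R.from_quat(state()['eef_rot']).as_matrix().round(3))
E
```

```text
both stand [6.46333e+02 1.66842e+02 3.10000e-01] (377, np.float64(1.1059757756121158))
pan [642.1 164.4] 1.4163052102112346 266 local [[-4.8 -1.1]] handle (np.float64(0.1372772474837465), np.int64(92), np.float64(100.13196749801237))
pot [607.2 290.4] 1.320639941835985 261 local [[  0.4 129.6]] handle (np.float64(0.28372642880382926), np.int64(111), np.float64(101.781719934349))
carton ((456.98919677734375, -227.1995086669922), (72.87805938720703, 126.61697387695312), 87.84483337402344) 121.1336062111028
housing ((712.0128173828125, -240.8074188232422), (95.33267974853516, 65.12764739990234), 87.45458984375)
guide [-7.05001246e-02 -1.91445222e+02] 355 364.38165608539697 598.2741135706593 [-199.14179423 -180.34717004]
guide [-3.76501978e-02 -2.70416697e+02] 187 361.9589063322361 598.5987364667159 [-282.95406171 -245.76159754]
gate 396 [ 434.92182114 -304.53991727] [ 547.62922047 -278.7958292 ] [ 9.44371654e-02 -2.92686959e+02]
scene stand [6.45e+02 1.55e+02 2.00e-01] (0, np.float64(nan))
pan [643.8 166.3] 1.1757304166307598 130 local [[ 1.  11.3]] handle (np.float64(0.197661402939613)
[... 1130 characters left out ...]
)
carton ((455.455322265625, -228.61148071289062), (69.94073486328125, 119.50948333740234), 87.84483337402344) 121.18648405380895
housing ((709.8204345703125, -241.98898315429688), (92.31159973144531, 61.169803619384766), 86.84156036376953)
guide [-4.61217137e-02 -1.90279365e+02] 258 364.38165608539697 598.2741135706593 [-195.16134226 -181.4927529 ]
guide [-5.13387161e-02 -2.74450093e+02] 116 361.9589063322361 598.5987364667159 [-283.83350319 -265.11630547]
gate 272 [ 435.11799094 -304.53991727] [ 542.70928975 -281.49240525] [ 9.16241594e-02 -2.93383769e+02]
[[ 0.277 -0.     0.961]
 [-0.961  0.     0.277]
 [-0.    -1.    -0.   ]]
  return _methods._mean(a, axis=axis, dtype=dtype,
  ret = ret.dtype.type(ret / rcount)
```

>>> {"name": "step_arm", "arguments": {"delta_pos": [[0,-1,0],[0,-1,0],[0,-1,0],[0,-1,0],[0,-1,0],[0,-1,0],[0,-1,0],[0,-1,0]], "turn": [0,0,0,0,0,0,0,0], "jaw": [0,0,0,0,0,0,0,0]}}

```text
time_s: 1.97
tool_pos: [180.0, -624.3, 606.1]
eef_rot: [0.565, -0.425, 0.425, -0.565]
contact_force: [0.3, -0.2, 0.4]
gripper_width: 0.999
```

>>> {"name": "step_arm", "arguments": {"delta_pos": [[-1,0,0.9],[-1,0,0.9],[-1,0,0.9],[-1,0,0.9],[-1,0,0.9],[-1,0,0.9],[-1,0,0.9],[-1,0,0.9]], "turn": [0,0,0,0,0,0,0,0], "jaw": [0,0,0,0,0,0,0,0]}}

```text
time_s: 2.63
tool_pos: [298.0, -380.7, 605.0]
eef_rot: [0.565, -0.425, 0.425, -0.565]
contact_force: [-0.3, 0.3, 0.5]
gripper_width: 1.001
```

>>> {"name": "step_arm", "arguments": {"delta_pos": [[-1,0,0.9],[-1,0,0.9],[-1,0,0.9],[-1,0,0.9],[-1,0,0.9],[-1,0,0.9],[-1,0,0.9],[-1,0,0.9]], "turn": [0,0,0,0,0,0,0,0], "jaw": [0,0,0,0,0,0,0,0]}}

```text
time_s: 3.3
tool_pos: [415.4, -138.6, 605.1]
eef_rot: [0.565, -0.425, 0.425, -0.565]
contact_force: [0.3, -0.7, -0.4]
gripper_width: 0.999
```

>>> {"name": "step_arm", "arguments": {"delta_pos": [[-1,0,0.9],[-1,0,0.9],[-1,0,0.9],[-1,0,0.9],[-1,0,0.9],[-1,0,0.9],[-1,0,0.9],[-1,0,0.9]], "turn": [0,0,0,0,0,0,0,0], "jaw": [0,0,0,0,0,0,0,0]}}

```text
time_s: 3.97
tool_pos: [533.0, 103.0, 605.1]
eef_rot: [-0.565, 0.425, -0.426, 0.565]
contact_force: [0.8, 0.0, 0.7]
gripper_width: 0.997
```

```bash
python3 - <<'E'
from h import *
s=state();print(s['time_s'],s['joint_positions'].round(3),s['tool_pos'].round(1));print(R.from_quat(s['eef_rot']).as_matrix().round(3))
E
```

```text
3.9667 [ 0.395  0.147 -0.766  1.328  0.103  1.706 -1.642] [533.  103.  605.1]
[[ 0.276  0.001  0.961]
 [-0.961 -0.     0.276]
 [ 0.    -1.     0.001]]
```

>>> {"name": "step_arm", "arguments": {"delta_pos": [[-1,-1,0],[-1,-1,0],[0,-1,0],[0,-1,0],[0,-1,0],[0,-1,0],[0,-1,0],[0,-1,0]], "turn": [0,0,0,0,0,0,0,0], "jaw": [0,0,0,0,0,0,0,0]}}

```text
time_s: 4.63
tool_pos: [523.0, 151.1, 766.0]
eef_rot: [0.568, -0.427, 0.423, -0.563]
contact_force: [0.4, 0.6, -1.0]
gripper_width: 1.0
```

```bash
cat > st.py <<'E'
from h import *
s=state();M=R.from_quat(s['eef_rot']).as_matrix();print(s['time_s'],s['joint_positions'].round(3),s['tool_pos'].round(1),'grasp',(s['tool_pos']+164*M[:,1]).round(1));print(M.round(3))
E
python3 st.py
```

```text
4.6333 [-0.03   0.235 -0.482  0.868  0.121  2.07  -1.732] [523.  151.1 766. ] grasp [521.6 150.7 602. ]
[[ 0.278 -0.009  0.961]
 [-0.961 -0.002  0.278]
 [-0.    -1.    -0.009]]
```

>>> {"name": "step_arm", "arguments": {"delta_pos": [[0,-1,0],[0,-1,0],[0,-1,0],[0,-1,0]], "turn": [0,0,0,0], "jaw": [0,0,0,0]}}

```text
time_s: 4.97
tool_pos: [531.1, 151.8, 767.1]
eef_rot: [0.573, -0.43, 0.421, -0.555]
contact_force: [0.4, 0.9, -0.7]
gripper_width: 1.002
```

```bash
python3 st.py
```

```text
4.9667 [-0.48   0.23   0.176  0.859 -0.041  2.084 -1.621] [531.1 151.8 767.1] grasp [527.  149.7 603.2]
[[ 0.274 -0.025  0.961]
 [-0.962 -0.013  0.274]
 [ 0.005 -1.    -0.028]]
```

>>> {"name": "step_arm", "arguments": {"delta_pos": [[0,0,0],[0,0,0]], "turn": [0,0], "jaw": [0,0]}}

```text
time_s: 5.13
tool_pos: [530.6, 152.6, 767.5]
eef_rot: [0.573, -0.43, 0.422, -0.556]
contact_force: [0.2, 0.6, -0.4]
gripper_width: 1.001
```

```bash
python3 st.py
```

```text
5.1333 [-0.477  0.23   0.168  0.858 -0.038  2.083 -1.623] [530.6 152.6 767.5] grasp [526.6 150.5 603.6]
[[ 0.275 -0.024  0.961]
 [-0.961 -0.013  0.275]
 [ 0.006 -1.    -0.027]]
```

>>> {"name": "step_arm", "arguments": {"delta_pos": [[0,0,1],[0,0,1],[0,0,1],[0,0,1],[0,0,1],[0,0,1],[0,0,1],[0,0,1]], "turn": [0,0,0,0,0,0,0,0], "jaw": [0,0,0,0,0,0,0,0]}}

```text
time_s: 5.8
tool_pos: [691.4, 195.1, 718.9]
eef_rot: [-0.555, 0.419, -0.433, 0.574]
contact_force: [0.4, -0.3, -0.5]
gripper_width: 1.0
```

```bash
python3 st.py
```

```text
5.8 [-0.422  0.634  0.318  0.398 -0.219  2.089 -1.572] [691.4 195.1 718.9] grasp [696.8 196.6 555. ]
[[ 0.274  0.033  0.961]
 [-0.962  0.009  0.274]
 [ 0.    -0.999  0.034]]
```

>>> {"name": "step_arm", "arguments": {"delta_pos": [[0,-1,1],[0,-1,1],[0,-1,1],[0,-1,1]], "turn": [0,0,0,0], "jaw": [0,0,0,0]}}

```text
time_s: 6.13
tool_pos: [702.7, 198.1, 743.0]
eef_rot: [-0.527, 0.399, -0.451, 0.6]
contact_force: [-0.0, 0.2, -0.0]
gripper_width: 1.0
```

```bash
python3 st.py
```

```text
6.1333 [-0.428  0.698  0.557  0.258 -0.447  2.089 -1.555] [702.7 198.1 743. ] grasp [722.6 204.4 580.4]
[[ 0.276  0.121  0.954]
 [-0.961  0.039  0.273]
 [-0.004 -0.992  0.127]]
```

>>> {"name": "step_arm", "arguments": {"delta_pos": [[0,-1,0],[0,-1,0],[0,-1,0],[0,-1,0]], "turn": [0,0,0,0], "jaw": [0,0,0,0]}}

```text
time_s: 6.47
tool_pos: [651.3, 183.1, 799.6]
eef_rot: [-0.51, 0.386, -0.464, 0.613]
contact_force: [-1.7, 0.0, 1.0]
gripper_width: 1.0
```

```bash
python3 st.py
```

```text
6.4667 [-0.433  0.571  0.386  0.316 -0.268  2.089 -1.574] [651.3 183.1 799.6] grasp [679.8 191.1 638.3]
[[ 0.272  0.174  0.946]
 [-0.962  0.049  0.267]
 [ 0.    -0.983  0.181]]
```

>>> {"name": "step_arm", "arguments": {"delta_pos": [[0,-1,0.5],[0,-1,0.5],[0,-1,0.5],[0,-1,0.5],[0,-1,0.5],[0,-1,0.5],[0,-1,0.5],[0,-1,0.5]], "turn": [0,0,0,0,0,0,0,0], "jaw": [0,0,0,0,0,0,0,0]}}

```text
time_s: 7.13
tool_pos: [594.4, 170.3, 880.3]
eef_rot: [-0.463, 0.347, -0.493, 0.65]
contact_force: [-0.1, 0.3, -0.6]
gripper_width: 1.003
```

```bash
python3 st.py
```

```text
7.1333 [-0.507  0.511  0.749  0.254 -0.54   2.089 -1.541] [594.4 170.3 880.3] grasp [646.7 184.4 725.5]
[[ 0.273  0.319  0.908]
 [-0.962  0.086  0.259]
 [ 0.005 -0.944  0.33 ]]
```

>>> {"name": "step_arm", "arguments": {"delta_pos": [[0,-1,1],[0,-1,1],[0,-1,1],[0,-1,1]], "turn": [0,0,0,0], "jaw": [0,0,0,0]}}

```text
time_s: 7.47
tool_pos: [581.1, 166.6, 904.6]
eef_rot: [-0.437, 0.328, -0.506, 0.667]
contact_force: [-0.2, -0.9, -0.1]
gripper_width: 0.998
```

```bash
python3 st.py
```

```text
7.4667 [-0.57   0.547  1.376  0.254 -1.078  2.089 -1.476] [581.1 166.6 904.6] grasp [644.7 184.  754.4]
[[ 0.273  0.388  0.88 ]
 [-0.962  0.106  0.252]
 [ 0.004 -0.916  0.402]]
```

>>> {"name": "step_arm", "arguments": {"delta_pos": [[0,-1,0],[0,-1,0],[0,-1,0],[0,-1,0],[0,-1,0],[0,-1,0]], "turn": [0,0,0,0,0,0], "jaw": [0,0,0,0,0,0]}}

```text
time_s: 7.97
tool_pos: [506.1, 143.0, 956.6]
eef_rot: [-0.419, 0.317, -0.513, 0.678]
contact_force: [0.4, 0.1, -1.6]
gripper_width: 1.0
```

```bash
python3 st.py
```

```text
7.9667 [-0.49   0.348  0.417  0.255 -0.235  2.089 -1.59 ] [506.1 143.  956.6] grasp [576.6 162.9 809.9]
[[ 0.272  0.43   0.861]
 [-0.962  0.121  0.243]
 [ 0.    -0.895  0.447]]
```

>>> {"name": "step_arm", "arguments": {"delta_pos": [[0,-1,0.5],[0,-1,0.5],[0,-1,0.5],[0,-1,0.5]], "turn": [0,0,0,0], "jaw": [0,0,0,0]}}

```text
time_s: 8.3
tool_pos: [467.8, 132.7, 987.6]
eef_rot: [-0.396, 0.299, -0.523, 0.693]
contact_force: [0.4, 0.3, 0.3]
gripper_width: 0.999
```

```bash
python3 st.py
```

```text
8.3 [-0.62   0.318  0.844  0.254 -0.514  2.089 -1.546] [467.8 132.7 987.6] grasp [547.7 155.4 846.2]
[[ 0.273  0.487  0.829]
 [-0.962  0.139  0.236]
 [-0.    -0.862  0.507]]
```

>>> {"name": "step_arm", "arguments": {"delta_pos": [[0,-1,0.3],[0,-1,0.3],[0,-1,0.3],[0,-1,0.3],[0,-1,0.3]], "turn": [0,0,0,0,0], "jaw": [0,0,0,0,0]}}

```text
time_s: 8.72
tool_pos: [402.6, 113.6, 1026.7]
eef_rot: [-0.367, 0.278, -0.536, 0.708]
contact_force: [-0.4, 0.5, 0.4]
gripper_width: 0.997
```

```bash
python3 - <<'E'
from fit import *
exec(open('st.py').read())
b=cam('top','t2')
W,C=pts([b]);S=fit_stand(W,C);print('stand',np.round(S[0],3),S[1:])
for n,g,r,z,hz in(('pan',(640,165),50,68,61),('pot',(606,290),43,103,73)):
    for _ in range(2):
        q,k=fit_pot(W,C,g,r,z);g=q[0]
    L=stand_local(W,S[0]);d=L-stand_local(np.array([g]),S[0])
    kk=(C.sum(1)<130)&(d[:,0]<-45)&(d[:,0]>-115)&(abs(d[:,1])<30)&(W[:,2]>hz-12)&(W[:,2]<hz+8)
    print(n,g.round(1),q[1],'local',stand_local(g[None],S[0]).round(1))
    for lo in range(-115,-45,10):
        m=kk&(d[:,0]>=lo)&(d[:,0]<lo+10)
        if m.sum():print(lo,m.sum(),np.median(d[m],0).round(1),np.median(W[m][:,2]).round(1))
im=b['color'][80:260,120:360][:,:,::-1]
cv2.imwrite('pics/crop1.png',cv2.resize(im,(800,600),interpolation=cv2.INTER_CUBIC))
E
```

```text
8.7167 [-0.657  0.208  0.638  0.254 -0.279  2.089 -1.582] [ 402.6  113.6 1026.7] grasp [493.5 139.3 892.6]
[[ 0.271  0.554  0.787]
 [-0.962  0.156  0.222]
 [ 0.    -0.818  0.576]]
stand [6.46194e+02 1.66553e+02 3.07000e-01] (167, np.float64(0.9136086849020799))
pan [640.8 163.1] 1.1459147029619174 local [[-6.2 -1.6]]
-105 5 [-95.9  15.4] 62.5
-95 23 [-89.7  17.8] 61.4
-85 19 [-80.5  15.4] 62.4
-75 19 [-69.4  13.3] 62.3
-65 20 [-60.3  11.5] 62.4
-55 15 [-50.8  11.3] 61.2
pot [606.2 289.6] 0.7745686383081392 local [[ -1.  129.3]]
-105 11 [-97.5   4.8] 73.5
-95 21 [-89.9   3.5] 74.0
-85 21 [-79.9   3.5] 74.3
-75 22 [-69.8   2.1] 74.5
-65 21 [-59.1   3.3] 73.7
-55 1 [-54.4  -2.9] 73.5
```

View pics/crop1.png

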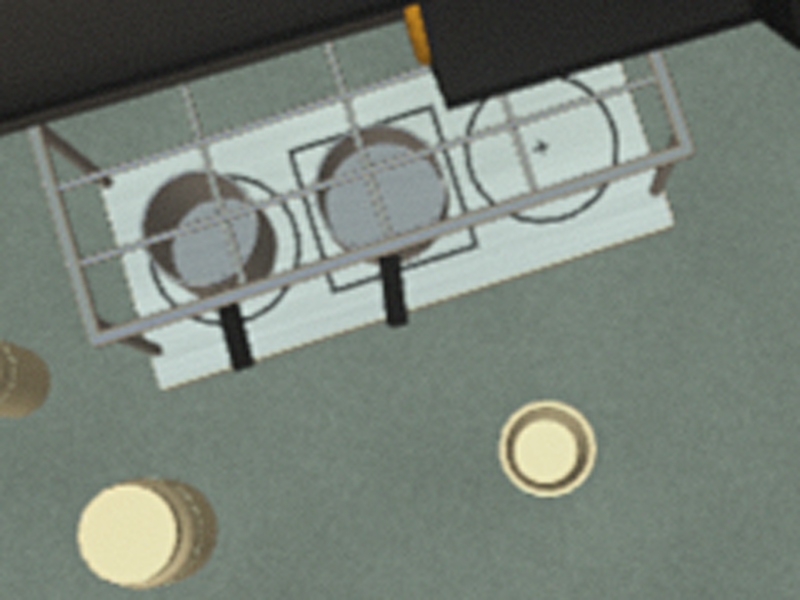

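>>> {"name": "step_arm", "arguments": {"delta_pos": [[0,1,-0.67],[0,1,-0.67],[0,1,-0.67],[0,1,-0.67],[0,1,-0.67],[0,1,-0.67],[0,1,-0.67],[0,1,-0.67]], "turn": [0,0,0,0,0,0,0,0], "jaw": [0,0,0,0,0,0,0,0]}}

```text
time_s: 9.43
tool_pos: [399.3, 117.5, 850.2]
eef_rot: [-0.358, 0.286, -0.538, 0.707]
contact_force: [1.2, -0.8, 0.7]
gripper_width: 1.002
```

>>> {"name": "step_arm", "arguments": {"delta_pos": [[0,1,-0.67],[0,1,-0.67],[0,1,-0.67],[0,1,-0.67],[0,1,-0.67],[0,1,-0.67],[0,1,-0.67],[0,1,-0.67]], "turn": [0,0,0,0,0,0,0,0], "jaw": [0,0,0,0,0,0,0,0]}}

```text
time_s: 10.1
tool_pos: [404.1, 123.0, 650.1]
eef_rot: [-0.359, 0.286, -0.538, 0.707]
contact_force: [-0.3, 0.5, 1.0]
gripper_width: 1.001
```

```bash
python3 st.py
```

```text
10.1 [-0.285 -0.38  -0.098  1.74   0.024  1.164 -1.706] [404.1 123.  650.1] grasp [495.2 149.9 516.4]
[[ 0.258  0.556  0.79 ]
 [-0.966  0.164  0.2  ]
 [-0.018 -0.815  0.579]]
```

>>> {"name": "step_arm", "arguments": {"delta_pos": [[0,1,-0.55],[0,1,-0.55],[0,1,-0.55],[0,1,-0.55],[0,1,-0.55],[0,1,-0.55],[0,1,-0.55],[0,1,-0.55]], "turn": [0,0,0,0,0,0,0,0], "jaw": [0,0,0,0,0,0,0,0]}}

```text
time_s: 10.77
tool_pos: [429.3, 133.8, 424.0]
eef_rot: [-0.359, 0.286, -0.538, 0.707]
contact_force: [1.3, -0.4, -0.3]
gripper_width: 1.001
```

```bash
python3 st.py
```

```text
10.7667 [-1.750e-01 -3.030e-01 -2.110e-01  2.139e+00  2.000e-03  6.830e-01
 -1.713e+00] [429.3 133.8 424. ] grasp [520.5 160.6 290.4]
[[ 0.258  0.556  0.79 ]
 [-0.966  0.164  0.2  ]
 [-0.018 -0.815  0.579]]
```

>>> {"name": "step_arm", "arguments": {"delta_pos": [[0.07,0.9,-0.63],[0.07,0.9,-0.63],[0.07,0.9,-0.63],[0.07,0.9,-0.63],[0.07,0.9,-0.63],[0.07,0.9,-0.63]], "turn": [0,0,0,0,0,0], "jaw": [0,0,0,0,0,0]}}

```text
time_s: 11.27
tool_pos: [432.4, 126.6, 259.2]
eef_rot: [-0.359, 0.286, -0.538, 0.707]
contact_force: [1.1, 0.1, 0.0]
gripper_width: 1.0
```

```bash
python3 st.py; python3 - <<'E'
from fit import *
a=cam('scene');b=cam('top')
for nm,p in(('scene',a),('top',b)):
    W,C=pts([p])
    k=(abs(W[:,2]-112)<4)&(np.hypot(W[:,0]-388,W[:,1]-325)<55)
    print(nm,'jar',k.sum(),cv2.minEnclosingCircle(W[k][:,:2].astype(np.float32)),np.median(W[k],0))
E
```

```text
11.2667 [-0.111 -0.096 -0.29   2.349  0.16   0.273 -1.865] [432.4 126.6 259.2] grasp [523.6 153.5 125.6]
[[ 0.258  0.556  0.79 ]
 [-0.966  0.164  0.2  ]
 [-0.018 -0.815  0.58 ]]
scene jar 129 ((391.2931213378906, 336.70281982421875), 34.92866134643555) [387.2879405  333.71967959 110.6668296 ]
top jar 663 ((388.25750732421875, 334.0160827636719), 34.93067932128906) [387.91926356 334.55823787 110.78238269]
```

>>> {"name": "step_arm", "arguments": {"delta_pos": [[0.1,0.78,-0.13],[0.1,0.78,-0.13],[0.1,0.78,-0.13],[0.1,0.76,-0.12],[0,0,0]], "turn": [0,0,0,0,0], "jaw": [0,0,0,0,0]}}

```text
time_s: 11.78
tool_pos: [468.0, 126.5, 192.0]
eef_rot: [-0.36, 0.285, -0.539, 0.706]
contact_force: [-0.9, 0.5, -0.5]
gripper_width: 0.999
```

```bash
python3 st.py; python3 - <<'E'
from h import *
a=cam('scene');b=cam('top')
x=cv2.resize(a['color'][130:310,200:420],(400,327),interpolation=cv2.INTER_CUBIC);y=cv2.resize(b['color'][80:260,120:340],(400,327),interpolation=cv2.INTER_CUBIC)
cv2.imwrite('pics/g1.png',np.hstack([x,y])[:,:,::-1])
E
```

```text
11.7833 [-0.167  0.111 -0.217  2.332  0.747  0.116 -2.409] [468.  126.5 192. ] grasp [559.3 152.8  58.3]
[[ 0.257  0.557  0.79 ]
 [-0.966  0.16   0.201]
 [-0.014 -0.815  0.579]]
```

View pics/g1.png

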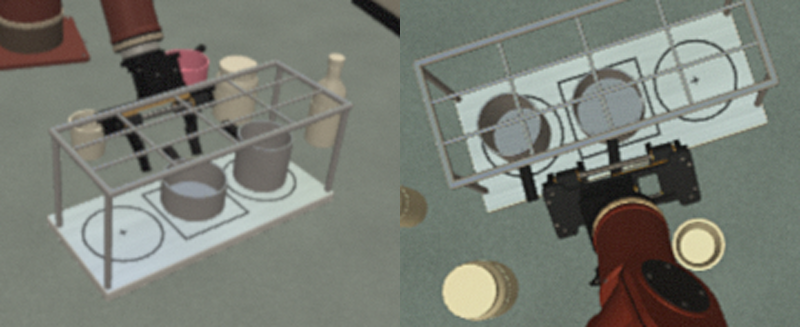

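Left panel: the open fingers straddle the pan's handle at about (175,140), clear of the front bar. Right panel: the body stays in front of the bar, and the cup at (698,245) is clear. Closing.

>>> {"name": "step_arm", "arguments": {"delta_pos": [[0,0,0],[0,0,0],[0,0,0],[0,0,0],[0,0,0],[0,0,0],[0,0,0]], "turn": [0,0,0,0,0,0,0], "jaw": [255,255,255,255,255,255,255]}}

```text
time_s: 12.47
tool_pos: [466.7, 127.2, 193.0]
eef_rot: [-0.359, 0.285, -0.538, 0.707]
contact_force: [-0.3, -0.4, 0.8]
gripper_width: 0.553
```

```bash
cat > pose.py <<'E'
from fit import *
import sys
S=np.array([646.2,166.6,.307])
def local(n,g,b):
    r,z,hz=dict(pan=(50,68,61),pot=(43,103,73))[n]
    W,C=pts([b]);c=np.cos(S[2]);s=np.sin(S[2]);g=np.array([S[0]+c*g[0]-s*g[1],S[1]+s*g[0]+c*g[1]])
    for _ in range(4): q,k=fit_pot(W,C,g,r,z);g=q[0]
    d=W[:,:2]-g;kk=(np.hypot(*d.T)<r-10)
    print(n,'world',g.round(1),'res',round(q[1],2),k,'local',stand_local(g[None],S).round(1)[0])
    return g
if __name__=='__main__':
    b=cam('top')
    exec(open('st.py').read());print(state()['contact_force'].round(1),state()['gripper_width'])
    for i in range(1,len(sys.argv),3): local(sys.argv[i],(float(sys.argv[i+1]),float(sys.argv[i+2])),b)
E
python3 pose.py pan -6 -2 pot 0 130
```

```text
12.5167 [-0.163  0.107 -0.223  2.334  0.736  0.115 -2.4  ] [466.7 127.2 192.9] grasp [558.1 153.9  59.3]
[[ 0.259  0.557  0.789]
 [-0.966  0.163  0.202]
 [-0.016 -0.814  0.58 ]]
[-0.3 -0.3  0.7] 0.5117026489896976
pan world [640.8 163.3] res 1.02 129 local [-6.1 -1.6]
pot world [606.1 289.5] res 0.89 151 local [ -1.1 129.3]
```

>>> {"name": "step_arm", "arguments": {"delta_pos": [[0,0.12,-0.08],[0,0,0],[0,0,0],[0,0,0],[0,0,0],[0,0,0],[0,0,0]], "turn": [0,0,0,0,0,0,0], "jaw": [255,255,255,255,255,255,255]}}

```text
time_s: 13.1
tool_pos: [466.8, 127.3, 189.3]
eef_rot: [-0.359, 0.285, -0.538, 0.707]
contact_force: [0.6, -0.7, -0.6]
gripper_width: 0.182
```

```bash
python3 pose.py pan -6 -2 pot 0 130
```

```text
13.15 [-0.188  0.114 -0.197  2.337  0.791  0.107 -2.455] [466.8 127.3 189.3] grasp [558.2 154.   55.7]
[[ 0.259  0.557  0.789]
 [-0.966  0.163  0.202]
 [-0.016 -0.814  0.58 ]]
[ 0.6 -1.1 -0.7] 0.17959207127881988
pan world [638.2 172.8] res 1.04 125 local [-5.7  8.3]
pot world [606.1 289.6] res 0.82 151 local [ -1.1 129.4]
```

>>> {"name": "step_arm", "arguments": {"delta_pos": [[0.2,0.01,0.02],[0.4,0.015,0.03],[0.5,0.02,0.04],[0.5,0.02,0.04],[0.5,0.02,0.04],[0.4,0.015,0.03],[0.2,0.01,0.02]], "turn": [0,0,0,0,0,0,0], "jaw": [255,255,255,255,255,255,255]}}

```text
time_s: 13.73
tool_pos: [490.5, 62.8, 189.2]
eef_rot: [-0.359, 0.285, -0.538, 0.707]
contact_force: [-1.1, 1.4, -0.9]
gripper_width: 0.183
```

```bash
python3 pose.py pan -4 -60
```

```text
13.7833 [ 0.407  0.177 -0.626  2.291  0.457  0.098 -1.936] [490.7  62.2 189.2] grasp [582.2  88.8  55.7]
[[ 0.257  0.558  0.789]
 [-0.966  0.162  0.2  ]
 [-0.016 -0.814  0.581]]
[ 1.8 -0.9  1.1] 0.17944178856204837
pan world [661.6 108.5] res 1.15 134 local [ -2.8 -60.1]
```

>>> {"name": "step_arm", "arguments": {"delta_pos": [[0.2,0.01,0.02],[0.4,0.015,0.03],[0.5,0.02,0.04],[0.6,0.02,0.04],[0.5,0.02,0.04],[0.4,0.015,0.03],[0.2,0.01,0.02],[0,0,0]], "turn": [0,0,0,0,0,0,0,0], "jaw": [255,255,255,255,255,255,255,255]}}

```text
time_s: 14.45
tool_pos: [514.7, -3.1, 189.2]
eef_rot: [-0.358, 0.285, -0.539, 0.707]
contact_force: [2.7, -1.9, 1.9]
gripper_width: 0.178
```

```bash
python3 pose.py pan 0 -130 pot 0 130; python3 - <<'E'
from fit import *
a=cam('scene');b=cam('top')
W,C=pts([a])
for S in [np.array([646.2,166.6,.307])]:
    for n,g,r,z in(('pan',(687,43),50,68),('pot',(608,292),43,103)):
        for _ in range(4): q,k=fit_pot(W,C,g,r,z);g=q[0]
        print('scene',n,g,q[1],k,stand_local(g[None],S))
g=C.sum(1);k=(abs(W[:,2]-19)<5)&(W[:,0]>480)&(W[:,0]<820)&(W[:,1]>-90)&(W[:,1]<420)
print(np.percentile(g[k],[1,5,10,20,50]))
x=cv2.resize(a['color'][130:310,200:420],(400,327),interpolation=cv2.INTER_CUBIC);y=cv2.resize(b['color'][80:260,120:340],(400,327),interpolation=cv2.INTER_CUBIC)
cv2.imwrite('pics/g2.png',np.hstack([x,y])[:,:,::-1])
E
```

```text
14.5 [ 0.803  0.284 -0.882  2.23   0.381  0.135 -1.67 ] [514.6  -2.8 189.2] grasp [606.1  23.8  55.7]
[[ 0.257  0.558  0.789]
 [-0.966  0.162  0.2  ]
 [-0.016 -0.814  0.581]]
[ 1.  -3.9  1.4] 0.17895051866724224
pan world [686.4  42.3] res 1.02 132 local [   0.7 -130.6]
pot world [606.1 289.6] res 0.93 152 local [ -1.1 129.4]
scene pan [689.37037867  45.45751768] 0.9653451464733251 157 [[   4.54263373 -128.52449998]]
scene pot [608.89148632 292.97262977] 1.0945963978527473 113 [[  2.62570855 131.73865189]]
[363.06 401.3  432.   470.   574.  ]
```

View pics/g2.png

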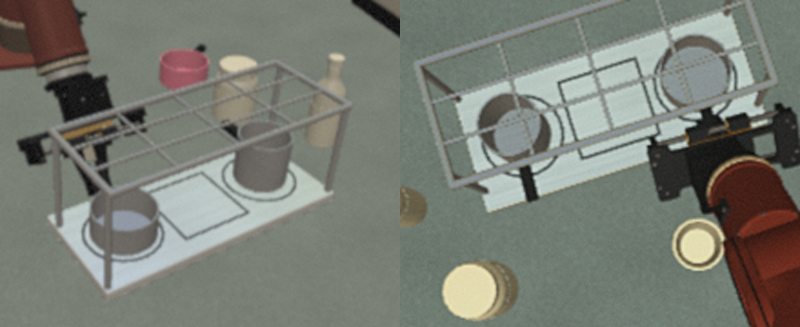

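Left panel: the pan stands inside the right-hand round mark at about (123,235), with an even margin. The square is empty and the pot is untouched. I check centring against lines from both cameras.

```bash
cat >> fit.py <<'E'
def line_pts(p):
    W=cloud(p);g=cv2.cvtColor(p['color'],cv2.COLOR_RGB2GRAY)
    bh=cv2.morphologyEx(g,cv2.MORPH_BLACKHAT,np.ones((9,9)))
    k=(bh>25)&(abs(W[...,2]-19)<6)
    L=stand_local(W.reshape(-1,3),[646.2,166.6,.307]).reshape(k.shape+(2,))
    k&=(abs(L[...,0])<75)&(abs(L[...,1])<200)
    return W[k]
def stand_from(P):
    def f(S):
        L=stand_local(P,S);q=np.maximum(abs(L[:,0]),abs(L[:,1]));d=[abs(q-57)]
        for y in(-130,130): d.append(abs(np.hypot(L[:,0],L[:,1]-y)-57))
        return np.min(d,0)
    r=least_squares(f,[647,167.5,.305],loss='cauchy',f_scale=1.5);return r.x,len(P),np.median(f(r.x))
E
python3 - <<'E'
from fit import *
for n in('scene','top'):
    p=cam(n);S,k,e=stand_from(line_pts(p));W,C=pts([p]);print(n,S.round(3),k,e)
    for nm,g,r,z in(('pan',(688,44),50,68),('pot',(608,292),43,103)):
        for _ in range(4): q,_k=fit_pot(W,C,g,r,z);g=q[0]
        print(nm,stand_local(g[None],S).round(1))
E
```

```text
scene [6.48396e+02 1.69020e+02 3.08000e-01] 543 1.840337534212118
pan [[   1.3 -129.6]]
pot [[ -0.2 130. ]]
top [6.45915e+02 1.66714e+02 3.06000e-01] 945 2.276214829185392
pan [[   0.7 -130.1]]
pot [[ -1. 129.]]
```

>>> {"name": "step_arm", "arguments": {"delta_pos": [[0,0,0],[0,0,0],[0,0,0],[0,0,0],[0,-0.4,0],[0,-0.8,0],[0,-1,0],[0,-1,0]], "turn": [0,0,0,0,0,0,0,0], "jaw": [70,70,70,70,70,70,70,70]}}

```text
time_s: 15.37
tool_pos: [485.3, -11.9, 230.9]
eef_rot: [-0.359, 0.286, -0.539, 0.706]
contact_force: [1.1, -0.5, 0.6]
gripper_width: 0.677
```

>>> {"name": "step_arm", "arguments": {"delta_pos": [[-0.86,0.045,0.04],[-0.86,0.045,0.04],[-0.86,0.045,0.04],[-0.86,0.045,0.04],[-0.86,0.045,0.04],[-0.86,0.045,0.04]], "turn": [0,0,0,0,0,0], "jaw": [70,70,70,70,70,70]}}

```text
time_s: 15.87
tool_pos: [461.1, 115.5, 230.9]
eef_rot: [-0.359, 0.285, -0.54, 0.706]
contact_force: [0.4, -0.5, -0.5]
gripper_width: 0.724
```

```bash
python3 pose.py pan 0 -130
```

```text
15.9167 [ 0.584  0.06  -0.949  2.297  0.419  0.207 -2.048] [460.  121.4 231.3] grasp [551.3 148.4  97.8]
[[ 0.258  0.557  0.79 ]
 [-0.966  0.165  0.2  ]
 [-0.019 -0.814  0.58 ]]
[-0.6  3.   0.5] 0.7288257652272093
pan world [685.8  43.1] res 0.84 144 local [   0.5 -129.7]
```

>>> {"name": "step_arm", "arguments": {"delta_pos": [[-0.75,-0.3,0],[-0.82,-0.3,0.02],[-0.82,-0.2,0.04],[-0.82,0,0.05],[-0.82,0,0.05],[-0.82,0,0.05],[0,0,0]], "turn": [0,0,0,0,-0.25,-0.25,0], "jaw": [70,70,70,70,70,70,70]}}

```text
time_s: 16.5
tool_pos: [422.3, 233.3, 252.4]
eef_rot: [-0.371, 0.269, -0.529, 0.714]
contact_force: [0.1, 1.1, -0.1]
gripper_width: 0.721
```

```bash
python3 pose.py pot 0 130
```

```text
16.55 [ 0.423  0.046 -1.091  2.256  0.757  0.372 -2.57 ] [422.6 231.5 251.9] grasp [513.7 258.1 118.2]
[[ 0.293  0.556  0.778]
 [-0.956  0.163  0.244]
 [ 0.009 -0.815  0.579]]
[-0.7 -0.6 -1.3] 0.7269323865994302
pot world [606.  289.6] res 0.85 146 local [ -1.1 129.4]
```

>>> {"name": "step_arm", "arguments": {"delta_pos": [[-0.07,0.57,-0.1],[-0.07,0.57,-0.1]], "turn": [0,0], "jaw": [70,70]}}

```text
time_s: 16.72
tool_pos: [428.1, 228.7, 242.9]
eef_rot: [-0.371, 0.272, -0.532, 0.711]
contact_force: [0.6, -0.3, -0.1]
gripper_width: 0.727
```

```bash
python3 st.py
```

```text
16.7167 [ 0.168  0.055 -0.834  2.263  0.794  0.358 -2.617] [428.1 228.7 242.9] grasp [519.  254.7 108.9]
[[ 0.285  0.555  0.782]
 [-0.958  0.159  0.237]
 [ 0.007 -0.817  0.577]]
```

>>> {"name": "step_arm", "arguments": {"delta_pos": [[-0.15,0.3,-0.07],[-0.15,0.3,-0.07],[-0.1,0.3,-0.05],[-0.06,0.3,-0.05]], "turn": [-0.15,-0.15,-0.1,0], "jaw": [70,70,70,70]}}

```text
time_s: 17.05
tool_pos: [432.2, 235.5, 229.2]
eef_rot: [-0.378, 0.266, -0.526, 0.714]
contact_force: [0.1, 0.4, 0.8]
gripper_width: 0.725
```

```bash
python3 st.py
```

```text
17.05 [-0.356  0.061 -0.322  2.278  0.819  0.329 -2.648] [432.2 235.5 229.2] grasp [522.6 261.8  94.9]
[[ 0.304  0.551  0.777]
 [-0.952  0.16   0.259]
 [ 0.018 -0.819  0.573]]
```

>>> {"name": "step_arm", "arguments": {"delta_pos": [[0,-0.8,0.56],[0,-0.8,0.56],[0,-0.8,0.56],[0.3,-0.8,0.56],[0.3,-0.8,0.56],[0.3,-0.8,0.56],[0,-0.8,0.56],[0,-0.5,0.35]], "turn": [0,0,0,0,0,0,-1,-1], "jaw": [70,70,70,70,70,70,70,70]}}

```text
time_s: 17.72
tool_pos: [437.8, 217.6, 418.7]
eef_rot: [-0.421, 0.201, -0.491, 0.735]
contact_force: [0.4, 0.4, 0.3]
gripper_width: 0.724
```

```bash
python3 st.py
```

```text
17.7167 [-0.357 -0.201 -0.234  2.073  0.211  0.686 -1.803] [437.8 217.6 418.7] grasp [528.5 244.3 284.7]
[[ 0.437  0.553  0.71 ]
 [-0.892  0.162  0.422]
 [ 0.118 -0.817  0.564]]
```

>>> {"name": "step_arm", "arguments": {"delta_pos": [[0,0,0],[0,0,0],[0,0,0],[0,0,0],[0,0,0],[0,0,0],[0,0,0],[0,0,0]], "turn": [-1,-1,-1,-1,-1,-1,-1,-1], "jaw": [70,70,70,70,70,70,70,70]}}

```text
time_s: 18.38
tool_pos: [437.4, 218.0, 415.8]
eef_rot: [-0.565, -0.062, -0.316, 0.76]
contact_force: [-0.3, -0.3, 0.1]
gripper_width: 0.726
```

>>> {"name": "step_arm", "arguments": {"delta_pos": [[0,0,0],[0,0,0],[0,0,0],[0,0,0],[0,0,0],[0,0,0],[0,0,0],[0,0,0]], "turn": [-1,-1,-1,-1,-1,-1,-1,-1], "jaw": [70,70,70,70,70,70,70,70]}}

```text
time_s: 19.05
tool_pos: [437.4, 218.0, 415.7]
eef_rot: [-0.639, -0.318, -0.104, 0.692]
contact_force: [-0.5, -0.1, -0.1]
gripper_width: 0.726
```

>>> {"name": "step_arm", "arguments": {"delta_pos": [[0,0,0],[0,0,0],[0,0,0],[0,0,0],[0,0,0],[0,0,0],[0,0,0],[0,0,0]], "turn": [-1,-1,-1,-1,-1,-1,-1,-1], "jaw": [70,70,70,70,70,70,70,70]}}

```text
time_s: 19.72
tool_pos: [437.4, 218.0, 415.7]
eef_rot: [0.636, 0.536, -0.121, -0.542]
contact_force: [0.2, 1.1, 0.7]
gripper_width: 0.725
```

>>> {"name": "step_arm", "arguments": {"delta_pos": [[0,0,0],[0,0,0],[0,0,0],[0,0,0],[0,0,0],[0,0,0],[0,0,0],[0,0,0]], "turn": [-1,-1,-1,-1,-1,-1,-1,-1], "jaw": [70,70,70,70,70,70,70,70]}}

```text
time_s: 20.38
tool_pos: [437.4, 218.0, 415.7]
eef_rot: [0.556, 0.689, -0.331, -0.326]
contact_force: [1.0, 0.1, -0.7]
gripper_width: 0.724
```

```bash
python3 st.py
```

```text
20.3833 [-0.762 -0.217  0.115  2.092  0.35   0.714  0.873] [437.4 218.  415.7] grasp [527.7 244.5 281.4]
[[-0.169  0.55  -0.818]
 [ 0.982  0.162 -0.094]
 [ 0.08  -0.819 -0.568]]
```

>>> {"name": "step_arm", "arguments": {"delta_pos": [[0,0,0],[0,0,0],[0.16,0.85,0.67],[0.16,0.85,0.67],[0.16,0.85,0.67],[0.16,0.85,0.67],[0.16,0.85,0.67],[0.16,0.85,0.67]], "turn": [-0.8,-0.8,0,0,0,0,0,0], "jaw": [70,70,70,70,70,70,70,70]}}

```text
time_s: 21.05
tool_pos: [421.7, 238.9, 252.9]
eef_rot: [0.533, 0.709, -0.368, -0.279]
contact_force: [0.8, -0.4, 0.9]
gripper_width: 0.729
```

```bash
python3 st.py
```

```text
21.05 [-0.741 -0.015  0.043  2.29   0.683  0.373  0.573] [421.7 238.9 252.9] grasp [512.  265.4 118.5]
[[-0.277  0.55  -0.787]
 [ 0.961  0.162 -0.225]
 [ 0.003 -0.819 -0.574]]
```

>>> {"name": "step_arm", "arguments": {"delta_pos": [[-0.01,0.57,0.1],[-0.01,0.57,0.1],[-0.01,0.57,0.1],[-0.01,0.57,0.1],[0,0,0]], "turn": [0,0,0,0,0], "jaw": [70,70,70,70,70]}}

```text
time_s: 21.47
tool_pos: [445.9, 244.3, 199.4]
eef_rot: [0.533, 0.708, -0.37, -0.279]
contact_force: [-0.7, -0.6, 0.7]
gripper_width: 0.724
```

```bash
python3 pose.py pot 0 130; python3 - <<'E'
from h import *
a=cam('scene');b=cam('top')
x=cv2.resize(a['color'][130:310,200:420],(400,327),interpolation=cv2.INTER_CUBIC);y=cv2.resize(b['color'][80:260,100:320],(400,327),interpolation=cv2.INTER_CUBIC)
cv2.imwrite('pics/g3.png',np.hstack([x,y])[:,:,::-1])
E
```

```text
21.5167 [-0.751  0.131  0.085  2.279  0.927  0.261  0.332] [445.8 244.6 200.5] grasp [535.9 270.6  66. ]
[[-0.277  0.55  -0.788]
 [ 0.961  0.159 -0.227]
 [ 0.001 -0.82  -0.572]]
[ 0.8 -0.  -0.8] 0.7242502404170963
pot world [606.1 289.6] res 0.92 150 local [ -1.  129.4]
```

View pics/g3.png

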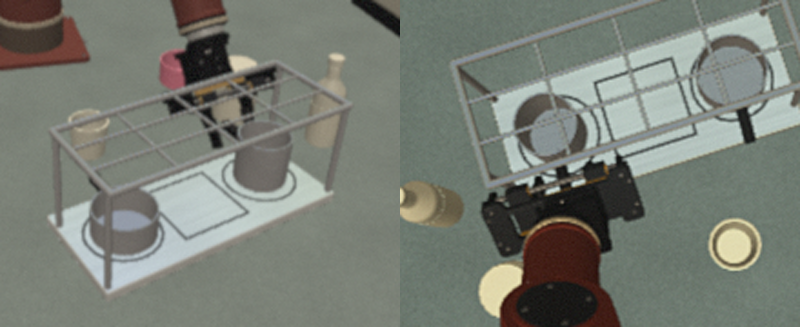

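The gripper at about (565,190) in the right panel straddles the pot's handle. It is just clear of the jar at (500,290), and no contact force shows. Closing.

>>> {"name": "step_arm", "arguments": {"delta_pos": [[0,0,0],[0,0,0],[0,0,0],[0,0,0],[0,0,0],[0,0,0],[0,0,0],[0,0,0]], "turn": [0,0,0,0,0,0,0,0], "jaw": [255,255,255,255,255,255,255,255]}}

```text
time_s: 22.28
tool_pos: [445.8, 246.0, 201.9]
eef_rot: [0.533, 0.71, -0.368, -0.278]
contact_force: [0.2, 0.4, 0.2]
gripper_width: 0.2
```

>>> {"name": "step_arm", "arguments": {"delta_pos": [[0,0,0],[0,0,0],[0,0,0]], "turn": [0,0,0], "jaw": [255,255,255]}}

```text
time_s: 22.53
tool_pos: [445.8, 246.0, 201.9]
eef_rot: [0.533, 0.71, -0.368, -0.278]
contact_force: [-1.0, 0.1, 1.1]
gripper_width: 0.18
```

```bash
python3 pose.py pot 0 130 pan 0 -130
```

```text
22.5833 [-0.753  0.13   0.084  2.278  0.929  0.261  0.328] [445.8 246.  201.9] grasp [536.2 272.6  67.7]
[[-0.278  0.552 -0.786]
 [ 0.96   0.162 -0.227]
 [ 0.002 -0.818 -0.575]]
[-1.   0.5  1.9] 0.18065648016415095
pot world [606.2 289.5] res 0.83 151 local [ -1.  129.2]
pan world [685.8  42.9] res 0.97 144 local [   0.4 -129.8]
```

>>> {"name": "step_arm", "arguments": {"delta_pos": [[-0.2,0.003,-0.005],[-0.4,0.006,-0.01],[-0.5,0.008,-0.013],[-0.5,0.008,-0.013],[-0.5,0.008,-0.013],[-0.4,0.006,-0.01],[-0.2,0.003,-0.005]], "turn": [0,0,0,0,0,0,0], "jaw": [255,255,255,255,255,255,255]}}

```text
time_s: 23.17
tool_pos: [466.8, 180.5, 201.9]
eef_rot: [0.533, 0.71, -0.368, -0.278]
contact_force: [-1.0, 1.6, 0.2]
gripper_width: 0.181
```

```bash
python3 pose.py pot 0 65
```

```text
23.2167 [-0.581  0.108  0.079  2.303  0.74   0.176  0.65 ] [467.  179.9 201.9] grasp [557.6 206.2  67.7]
[[-0.277  0.552 -0.787]
 [ 0.961  0.16  -0.225]
 [ 0.002 -0.818 -0.575]]
[ 1.  -1.5  0.7] 0.17867449562884996
pot world [627.  224.3] res 0.95 146 local [-0.9 60.8]
```

>>> {"name": "step_arm", "arguments": {"delta_pos": [[-0.2,0.004,-0.006],[-0.35,0.007,-0.01],[-0.45,0.009,-0.014],[-0.45,0.009,-0.014],[-0.45,0.009,-0.014],[-0.35,0.007,-0.01],[-0.19,0.003,-0.006],[0,0,0]], "turn": [0,0,0,0,0,0,0,0], "jaw": [255,255,255,255,255,255,255,255]}}

```text
time_s: 23.88
tool_pos: [486.0, 122.6, 201.9]
eef_rot: [0.533, 0.709, -0.368, -0.278]
contact_force: [-0.6, -2.2, 1.5]
gripper_width: 0.186
```

```bash
cat > chk.py <<'E'
from fit import *
for n in('scene','top'):
    p=cam(n);S,k,e=stand_from(line_pts(p));W,C=pts([p]);print(n,S.round(3),k,e)
    for nm,g,r,z in(('pan',(688,44),50,68),('pot',(648,168),43,103)):
        for _ in range(4): q,_k=fit_pot(W,C,g,r,z);g=q[0]
        print(nm,stand_local(g[None],S).round(1),stand_local(g[None],[646.2,166.6,.307]).round(1))
E
python3 chk.py; python3 st.py
```

```text
scene [6.48564e+02 1.69278e+02 3.07000e-01] 512 1.7847496872099242
pan [[   1.3 -129.6]] [[   4.3 -127.8]]
pot [[ 0.6 -0.2]] [[3.7 1.6]]
top [6.45990e+02 1.66983e+02 3.00000e-01] 925 2.418014394657135
pan [[   1.4 -130.1]] [[   0.4 -129.7]]
pot [[ 0.  -0.8]] [[-0.1 -0.4]]
23.9833 [-0.268  0.114 -0.087  2.294  0.383  0.132  1.135] [485.8 123.  201.9] grasp [576.3 149.3  67.7]
[[-0.276  0.552 -0.787]
 [ 0.961  0.16  -0.225]
 [ 0.002 -0.818 -0.575]]
```

>>> {"name": "step_arm", "arguments": {"delta_pos": [[0,0,0],[0,0,0],[0,0,0],[0,0,0],[0,-0.5,0],[0,-1,0],[0,-1,0],[0,-1,0]], "turn": [0,0,0,0,0,0,0,0], "jaw": [70,70,70,70,70,70,70,70]}}

```text
time_s: 24.65
tool_pos: [436.5, 109.8, 273.8]
eef_rot: [0.532, 0.71, -0.368, -0.278]
contact_force: [-0.0, 0.4, 0.4]
gripper_width: 0.678
```

```bash
python3 chk.py; python3 st.py
```

```text
scene [6.48370e+02 1.69306e+02 3.10000e-01] 511 1.8424210762955653
pan [[   1.  -129.6]] [[   4.3 -127.7]]
pot [[0.9 0.2]] [[3.8 2.1]]
top [6.45871e+02 1.66823e+02 3.02000e-01] 981 2.1969337804044997
pan [[   1.1 -130. ]] [[   0.3 -129.7]]
pot [[ 0.2 -0.3]] [[-0.1 -0. ]]
24.75 [-0.166 -0.13  -0.186  2.336  0.059  0.318  1.444] [436.9 109.6 276.4] grasp [528.  136.3 142.6]
[[-0.278  0.555 -0.784]
 [ 0.96   0.163 -0.226]
 [ 0.002 -0.816 -0.579]]
```

>>> {"name": "step_arm", "arguments": {"delta_pos": [[0,-0.9,0.3],[0,-0.9,0.3],[0,-0.57,0.82],[0,-0.57,0.82],[0,-0.57,0.82],[0,-0.57,0.82]], "turn": [0,0,0,0,0,0], "jaw": [255,255,255,255,255,255]}}

```text
time_s: 25.25
tool_pos: [369.4, 84.6, 314.9]
eef_rot: [0.53, 0.706, -0.372, -0.286]
contact_force: [0.6, -0.4, 0.0]
gripper_width: 0.356
```

```bash
python3 st.py
```

```text
25.25 [ 0.229 -0.381 -0.475  2.398 -0.379  0.514  1.853] [369.4  84.6 314.9] grasp [457.2 110.8 178.9]
[[-0.274  0.535 -0.799]
 [ 0.962  0.16  -0.222]
 [ 0.009 -0.829 -0.559]]
```

>>> {"name": "step_arm", "arguments": {"delta_pos": [[0,-0.4,1],[0,-0.4,1],[0,-0.4,1],[0,-0.4,1],[0,-0.4,1],[0,-0.4,1],[0,-0.4,1],[0,-0.4,1]], "turn": [0,0,0,0,0,0,0,0], "jaw": [255,255,255,255,255,255,255,255]}}

```text
time_s: 25.92
tool_pos: [348.5, 52.1, 307.8]
eef_rot: [0.499, 0.683, -0.42, -0.328]
contact_force: [-0.8, -0.3, -0.3]
gripper_width: 0.003
```

```bash
python3 st.py
```

```text
25.9167 [ 0.146 -0.38  -0.318  2.397 -0.307  0.684  1.876] [348.5  52.1 307.8] grasp [415.2  76.6 160. ]
[[-0.287  0.406 -0.868]
 [ 0.958  0.149 -0.246]
 [ 0.029 -0.901 -0.432]]
```

>>> {"name": "step_arm", "arguments": {"delta_pos": [[0,-0.3,1],[0,-0.3,1],[0,-0.3,1],[0,-0.3,1],[0,-0.3,1],[0,-0.3,1],[0,-0.3,1],[0,-0.3,1]], "turn": [0,0,0,0,0,0,0,0], "jaw": [255,255,255,255,255,255,255,255]}}

```text
time_s: 26.58
tool_pos: [320.8, -15.8, 299.3]
eef_rot: [0.46, 0.666, -0.455, -0.37]
contact_force: [-0.5, -1.0, 0.4]
gripper_width: 0.008
```

>>> {"name": "step_arm", "arguments": {"delta_pos": [[0,-0.2,1],[0,-0.2,1],[0,-0.2,1],[0,-0.2,1],[0,-0.2,1],[0,-0.2,1]], "turn": [0,0,0,0,0,0], "jaw": [255,255,255,255,255,255]}}

```text
time_s: 27.08
tool_pos: [274.0, -97.9, 295.5]
eef_rot: [0.429, 0.662, -0.468, -0.398]
contact_force: [0.1, -0.7, 0.6]
gripper_width: 0.007
```

```bash
python3 st.py
```

```text
27.0833 [ 0.792 -0.38  -0.351  2.397 -0.454  1.056  2.553] [274.  -97.9 295.5] grasp [305.9 -66.  137.8]
[[-0.315  0.195 -0.929]
 [ 0.941  0.194 -0.278]
 [ 0.126 -0.961 -0.244]]
```

>>> {"name": "step_arm", "arguments": {"delta_pos": [[-0.5,0,-0.5],[-0.5,0,-0.5],[-0.7,0,-0.5],[-0.7,0,-0.4],[-0.7,0,-0.4]], "turn": [1,1,1,1,0.5], "jaw": [255,255,255,255,255]}}

```text
time_s: 27.5
tool_pos: [340.4, -166.5, 295.0]
eef_rot: [0.513, 0.57, -0.374, -0.521]
contact_force: [-0.2, -0.5, 0.5]
gripper_width: 0.006
```

```bash
sed -i "s/print(M.round(3))/print('tip',(s['tool_pos']+182*M[:,1]).round(1),s['contact_force'].round(1));print(M.round(3))/" st.py; python3 st.py; python3 - <<'E'
from fit import *
b=cam('top','t5');a=cam('scene')
for nm,p in(('top',b),('scene',a)):
    W,C=pts([p])
    k=(abs(W[:,2]-93)<6)&(W[:,0]<560)&(W[:,0]>400)&(W[:,1]<-275)&(W[:,1]>-330);P=W[k]
    print(nm,'gate',k.sum(),[ (x,len(q),np.round([q[:,1].min(),np.median(q[:,1]),q[:,1].max(),np.median(q[:,2])],0).tolist()) for x in range(430,560,12) for q in [P[(P[:,0]>=x)&(P[:,0]<x+12)]] if len(q)])
    k=(abs(W[:,2]-100)<4)&(W[:,0]<690)&(W[:,0]>550)&(abs(W[:,1]+236)<70);P=W[k]
    for s in(1,-1):
        Q=P[s*(P[:,1]+236)>25]
        if len(Q)>9: print('wall',len(Q),Q[:,0].min().round(),Q[:,0].max().round(),np.polyfit(Q[:,0]-600,Q[:,1],1).round(3))
    k=(abs(W[:,2]-130)<5)&(W[:,0]>640)&(W[:,0]<790)&(abs(W[:,1]+236)<70);P=W[k];print('housing',P.min(0).round(),P.max(0).round(),[np.percentile(P[abs(P[:,1]+238)<20][:,0],q).round() for q in(1,99)])
cv2.imwrite('pics/lane.png',cv2.resize(b['color'][80:260,350:450][:,:,::-1],(333,600),interpolation=cv2.INTER_CUBIC))
E
```

```text
27.5 [ 0.897 -0.14  -0.395  2.228 -0.385  0.996  2.188] [ 340.4 -166.5  295. ] grasp [ 372.5 -134.7  137.4]
tip [ 376.  -131.2  120.1] [-0.2 -0.5  0.5]
[[ 0.069  0.196 -0.978]
 [ 0.975  0.194  0.108]
 [ 0.211 -0.961 -0.177]]
top gate 294 [(430, 18, [-305.0, -298.0, -293.0, 93.0]), (442, 37, [-305.0, -297.0, -293.0, 94.0]), (454, 32, [-304.0, -296.0, -290.0, 93.0]), (466, 31, [-302.0, -296.0, -290.0, 93.0]), (478, 31, [-302.0, -294.0, -289.0, 93.0]), (490, 29, [-300.0, -293.0, -289.0, 94.0]), (502, 31, [-300.0, -292.0, -288.0, 94.0]), (514, 33, [-299.0, -291.0, -285.0, 94.0]), (526, 42, [-303.0, -290.0, -282.0, 97.0]), (538, 10, [-299.0, -294.0, -284.0, 95.0])]
wall 174 569.0 690.0 [-6.20000e-02 -1.93893e+02]
wall 186 563.0 670.0 [-3.3000e-02 -2.7965e+02]
housing [ 677. -288.  125.] [ 740. -194.  135.] [np.float64(680.0), np.float64(739.0)]
scene gate 129 [(430, 4, [-300.0, -296.0, -292.0, 94.0]), (442, 10, [-300.0, -294.0, -290.0, 94.0]), (454, 12, [-299.0, -295.0, -288.0, 94.0]), (466, 10, [-299.0, -294.0, -288.0, 93.0]), (478, 13, [-298.0, -292.0, -287.0, 94.0]), (490, 13, [-297.0, -292.0, -286.0, 94.0]), (502, 10, [-297.0, -291.0, -286.0, 94.0]), (514, 7, [-293.0, -290.0, -282.0, 94.0]), (526, 19, [-297.0, -287.0, -279.0, 97.0]), (538, 31, [-297.0, -289.0, -279.0, 93.0])]
wall 74 571.0 676.0 [-2.30000e-02 -1.91169e+02]
wall 74 566.0 643.0 [-6.40000e-02 -2.76636e+02]
housing [ 681. -287.  125.] [ 744. -193.  134.] [np.float64(685.0), np.float64(742.0)]
```

View pics/lane.png

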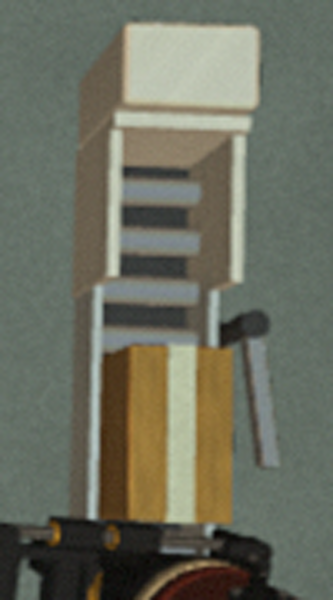

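>>> {"name": "step_arm", "arguments": {"delta_pos": [[-0.77,-0.16,-0.04],[-0.77,-0.16,-0.04],[-0.77,-0.16,-0.04],[-0.77,-0.16,-0.04],[-0.77,-0.16,-0.04]], "turn": [0,0,0,0,0], "jaw": [255,255,255,255,255]}}

```text
time_s: 28.02
tool_pos: [334.0, -264.3, 294.9]
eef_rot: [0.512, 0.572, -0.376, -0.52]
contact_force: [0.8, -0.1, 0.0]
gripper_width: 0.005
```

>>> {"name": "step_arm", "arguments": {"delta_pos": [[-0.135,0.615,0.113],[-0.135,0.615,0.113],[-0.135,0.615,0.113],[0,0,0]], "turn": [0,0,0,0], "jaw": [255,255,255,255]}}

```text
time_s: 28.35
tool_pos: [333.3, -262.8, 244.5]
eef_rot: [0.51, 0.572, -0.375, -0.521]
contact_force: [-0.9, 0.7, -0.3]
gripper_width: 0.007
```

```bash
python3 st.py
```

```text
28.35 [ 0.971  0.058 -0.291  2.169 -0.331  0.918  2.368] [ 333.3 -262.8  244.5] grasp [ 364.8 -230.5   86.9]
tip [ 368.3 -227.    69.6] [-0.9  0.7 -0.3]
[[ 0.065  0.192 -0.979]
 [ 0.975  0.197  0.103]
 [ 0.213 -0.961 -0.175]]
```

>>> {"name": "step_arm", "arguments": {"delta_pos": [[0.006,0.055,-0.295],[0.01,0.09,-0.49],[0.012,0.11,-0.59],[0.013,0.128,-0.69],[0.013,0.128,-0.69],[0.013,0.128,-0.69],[0.012,0.11,-0.59],[0.01,0.09,-0.49]], "turn": [0,0,0,0,0,0,0,0], "jaw": [255,255,255,255,255,255,255,255]}}

```text
time_s: 29.02
tool_pos: [451.8, -269.0, 248.4]
eef_rot: [0.512, 0.572, -0.376, -0.519]
contact_force: [-1.9, -0.2, -0.9]
gripper_width: 0.008
```

```bash
cat > cart.py <<'E'
from fit import *
for n in('top','scene'):
    W,C=pts([cam(n)])
    k=(W[:,2]>116)&(W[:,2]<125)&(W[:,0]<675)&(W[:,0]>400)&(abs(W[:,1]+232)<38)&(C[:,0]>C[:,2]+25)
    P=W[k];print(n,k.sum(),np.percentile(P[:,0],[1,99]).round(1),np.percentile(P[:,1],[1,99]).round(1))
E
python3 cart.py; python3 st.py
```

```text
top 1077 [516.4 616.4] [-269. -199.]
scene 659 [506.8 625.1] [-266.8 -195.3]
29.1167 [ 0.849  0.237 -0.335  1.959 -0.247  0.898  2.162] [ 452.1 -268.8  248.4] grasp [ 484.5 -237.1   90.8]
tip [ 488.  -233.6   73.5] [ 0.1 -0.2 -0.6]
[[ 0.062  0.197 -0.978]
 [ 0.976  0.193  0.101]
 [ 0.209 -0.961 -0.18 ]]
```

>>> {"name": "step_arm", "arguments": {"delta_pos": [[0.006,0.06,-0.34],[0.007,0.07,-0.39],[0.007,0.07,-0.39],[0.006,0.06,-0.34],[0.005,0.05,-0.25],[0.004,0.03,-0.15]], "turn": [0,0,0,0,0,0], "jaw": [255,255,255,255,255,255]}}

```text
time_s: 29.62
tool_pos: [497.9, -271.6, 247.7]
eef_rot: [0.512, 0.572, -0.375, -0.519]
contact_force: [-0.5, -0.7, -0.6]
gripper_width: 0.005
```

```bash
python3 cart.py; python3 st.py
```

```text
top 977 [564.4 662.9] [-269.4 -201.8]
scene 721 [548.9 667. ] [-269.  -198.4]
29.7167 [ 0.798  0.31  -0.335  1.868 -0.21   0.905  2.092] [ 497.7 -271.4  247.8] grasp [ 529.8 -239.7   90.1]
tip [ 533.3 -236.2   72.8] [ 0.2  0.4 -0.1]
[[ 0.064  0.196 -0.978]
 [ 0.976  0.193  0.103]
 [ 0.209 -0.961 -0.179]]
```

>>> {"name": "step_arm", "arguments": {"delta_pos": [[0.002,0.02,-0.12],[0.002,0.02,-0.12]], "turn": [0,0], "jaw": [255,255]}}

```text
time_s: 29.88
tool_pos: [502.8, -271.9, 247.7]
eef_rot: [0.512, 0.571, -0.375, -0.52]
contact_force: [-1.5, 0.8, 0.6]
gripper_width: 0.007
```

Not home yet, so I push in small steps until the force rises.

>>> {"name": "step_arm", "arguments": {"delta_pos": [[0.002,0.02,-0.12],[0.002,0.015,-0.08]], "turn": [0,0], "jaw": [255,255]}}

```text
time_s: 30.05
tool_pos: [506.1, -272.2, 247.3]
eef_rot: [0.51, 0.57, -0.377, -0.522]
contact_force: [-23.7, 1.6, 16.9]
gripper_width: 0.001
```

>>> {"name": "step_arm", "arguments": {"delta_pos": [[0.002,0.015,-0.08],[0.002,0.015,-0.08]], "turn": [0,0], "jaw": [255,255]}}

```text
time_s: 30.22
tool_pos: [507.6, -272.6, 247.0]
eef_rot: [0.509, 0.569, -0.378, -0.524]
contact_force: [-43.4, 3.8, 32.6]
gripper_width: 0.005
```

```bash
python3 cart.py; python3 st.py
```

```text
top 948 [572.7 669.7] [-269.4 -202.2]
scene 707 [553.5 671.3] [-268.4 -198.4]
30.3167 [ 0.783  0.331 -0.331  1.841 -0.196  0.92   2.071] [ 507.5 -272.6  246.8] grasp [ 537.5 -240.4   88.8]
tip [ 540.7 -236.9   71.5] [-34.9   2.3  23.8]
[[ 0.067  0.183 -0.981]
 [ 0.975  0.197  0.103]
 [ 0.212 -0.963 -0.165]]
```

>>> {"name": "step_arm", "arguments": {"delta_pos": [[-0.02,-0.09,0.5],[-0.03,-0.18,0.8],[0.1,-0.66,0.36],[0.1,-0.66,0.36],[0.1,-0.66,0.36],[0,-0.2,0]], "turn": [0,0,0,0,0,0], "jaw": [255,255,255,255,255,255]}}

```text
time_s: 30.82
tool_pos: [441.5, -272.4, 299.6]
eef_rot: [0.513, 0.571, -0.375, -0.519]
contact_force: [-0.4, -0.5, -0.1]
gripper_width: 0.001
```

```bash
python3 cart.py; python3 st.py
```

```text
top 1208 [550.9 668.4] [-269.4 -201. ]
scene 685 [554.3 670.7] [-268.9 -198.4]
30.9167 [ 0.868  0.164 -0.331  1.926 -0.257  1.003  2.16 ] [ 442.7 -272.4  298.6] grasp [ 475.1 -241.   141. ]
tip [ 478.6 -237.6  123.7] [ 0.3  0.1 -0. ]
[[ 0.065  0.198 -0.978]
 [ 0.976  0.191  0.104]
 [ 0.208 -0.961 -0.18 ]]
```

>>> {"name": "step_arm", "arguments": {"delta_pos": [[-0.77,-0.17,0],[-0.77,-0.17,0],[-0.77,-0.17,0],[-0.77,-0.17,0],[-0.77,-0.17,0],[0,0,0]], "turn": [0,0,0,0,0,0], "jaw": [255,255,255,255,255,255]}}

```text
time_s: 31.42
tool_pos: [431.3, -373.7, 296.4]
eef_rot: [0.513, 0.57, -0.375, -0.52]
contact_force: [-0.5, -0.1, -0.6]
gripper_width: 0.01
```

```bash
python3 st.py
```

```text
31.4167 [ 0.952  0.275 -0.262  1.793 -0.235  1.067  2.294] [ 431.3 -373.7  296.4] grasp [ 463.3 -342.2  138.6]
tip [ 466.9 -338.8  121.3] [-0.5 -0.1 -0.6]
[[ 0.069  0.195 -0.978]
 [ 0.976  0.192  0.107]
 [ 0.208 -0.962 -0.177]]
```

>>> {"name": "step_arm", "arguments": {"delta_pos": [[-0.13,0.6,0.11],[-0.13,0.6,0.11],[-0.13,0.6,0.11],[0,0,0]], "turn": [0,0,0,0], "jaw": [255,255,255,255]}}

```text
time_s: 31.75
tool_pos: [431.7, -368.5, 247.0]
eef_rot: [0.51, 0.572, -0.376, -0.522]
contact_force: [-0.6, 0.2, -1.7]
gripper_width: 0.006
```

```bash
python3 st.py; cat > arc.py <<'E'
from h import *
import sys
s=state();M=R.from_quat(s['eef_rot']).as_matrix();t=s['tool_pos']+182*M[:,1]
H=np.array([535,-290.]);f=-.047;Rl=np.array([[np.cos(f),-np.sin(f)],[np.sin(f),np.cos(f)]])
p=t[:2]
for w in map(float,sys.argv[1:]):
    u=np.array([-np.cos(w),np.sin(w)]);m=np.array([np.sin(w),np.cos(w)])
    d=15*abs(m[1])+9.5*abs(m[0]);rho=75-6*max(w,0)
    q=H+Rl@(rho*u-(6+min(d,16))*m)
    D=np.append(q-p,0)
    if w==float(sys.argv[1]): D[2]=74-t[2]
    print(w,q.round(1),(M.T@D/25).round(3));p=q
E
python3 arc.py -.14 .1 .3 .5 .7 .9 1.1 1.3 1.45 1.57 1.62
```

```text
31.75 [ 0.947  0.327 -0.266  1.841 -0.234  0.976  2.311] [ 431.7 -368.5  247. ] grasp [ 463.1 -336.1   89.4]
tip [ 466.5 -332.6   72.1] [-0.6  0.2 -1.7]
[[ 0.065  0.191 -0.979]
 [ 0.975  0.197  0.103]
 [ 0.213 -0.961 -0.174]]
-0.14 [ 462.4 -318.9] [0.541 0.001 0.206]
0.1 [ 458.2 -300.7] [0.696 0.111 0.238]
0.3 [ 458.7 -285.8] [0.584 0.122 0.043]
0.5 [ 462.1 -271.3] [ 0.572  0.14  -0.073]
0.7 [ 468.1 -258. ] [ 0.534  0.151 -0.182]
0.9 [ 476.5 -246.4] [ 0.477  0.156 -0.28 ]
1.1 [ 487.5 -236.4] [ 0.417  0.163 -0.39 ]
1.3 [ 501.4 -228.7] [ 0.335  0.167 -0.513]
1.45 [ 512.9 -225.2] [ 0.169  0.116 -0.437]
1.57 [ 522.5 -223.8] [ 0.079  0.084 -0.371]
1.62 [ 525.1 -223.5] [ 0.019  0.022 -0.1  ]
```

>>> {"name": "step_arm", "arguments": {"delta_pos": [[0.54,0,0.21],[0.7,0.11,0.24],[0.58,0.12,0.04],[0.57,0.14,-0.07],[0.53,0.15,-0.18],[0,0,0]], "turn": [0,0,0,0,0,0], "jaw": [255,255,255,255,255,255]}}

```text
time_s: 32.25
tool_pos: [435.1, -292.2, 253.2]
eef_rot: [0.511, 0.573, -0.376, -0.519]
contact_force: [0.8, 0.6, -0.1]
gripper_width: 0.008
```

```bash
python3 st.py; python3 arc.py .9 1.1 1.3 1.45 1.57 1.62; python3 - <<'E'
from h import *
a=cam('scene');b=cam('top')
x=cv2.resize(a['color'][150:310,90:250],(400,400),interpolation=cv2.INTER_CUBIC);y=cv2.resize(b['color'][90:250,330:490],(400,400),interpolation=cv2.INTER_CUBIC)
cv2.imwrite('pics/g4.png',np.hstack([x,y])[:,:,::-1])
E
```

```text
32.25 [ 0.888  0.231 -0.315  1.952 -0.254  0.927  2.221] [ 435.1 -292.2  253.2] grasp [ 467.1 -260.3   95.5]
tip [ 470.7 -256.8   78.2] [ 0.8  0.6 -0.1]
[[ 0.061  0.195 -0.979]
 [ 0.976  0.195  0.099]
 [ 0.21  -0.961 -0.179]]
0.9 [ 476.5 -246.4] [ 0.387  0.289 -0.157]
1.1 [ 487.5 -236.4] [ 0.416  0.163 -0.391]
1.3 [ 501.4 -228.7] [ 0.333  0.168 -0.514]
1.45 [ 512.9 -225.2] [ 0.168  0.118 -0.437]
1.57 [ 522.5 -223.8] [ 0.077  0.086 -0.371]
1.62 [ 525.1 -223.5] [ 0.018  0.023 -0.1  ]
```

View pics/g4.png

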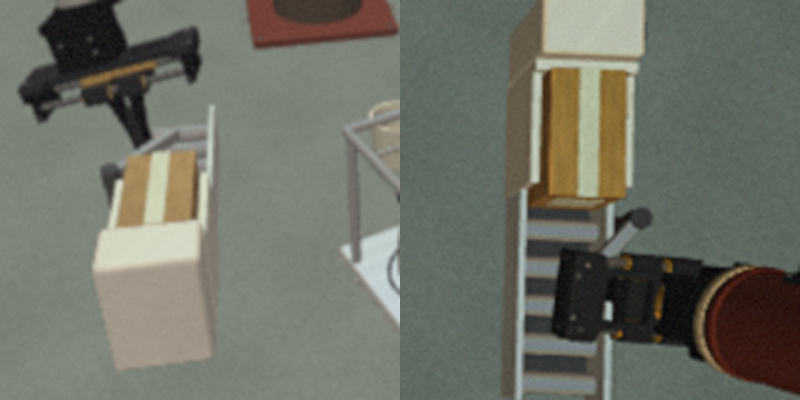

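The bar has swung partly in: in the right panel it runs from the pin at (640,215) to about (605,255) with the fingers behind it. The carton is in the bay. Continuing the arc.

>>> {"name": "step_arm", "arguments": {"delta_pos": [[0.39,0.29,-0.16],[0.42,0.16,-0.39],[0.33,0.17,-0.51],[0.17,0.12,-0.44],[0.08,0.09,-0.3]], "turn": [0,0,0,0,0], "jaw": [255,255,255,255,255]}}

```text
time_s: 32.77
tool_pos: [484.9, -261.5, 247.8]
eef_rot: [0.512, 0.572, -0.376, -0.52]
contact_force: [-2.2, -1.1, 1.0]
gripper_width: 0.009
```

```bash
python3 st.py; python3 arc.py 1.57 1.62
```

```text
32.7667 [ 0.802  0.281 -0.338  1.905 -0.222  0.897  2.098] [ 484.9 -261.5  247.8] grasp [ 516.9 -229.8   90.1]
tip [ 520.4 -226.3   72.8] [-2.2 -1.1  1. ]
[[ 0.064  0.195 -0.979]
 [ 0.976  0.194  0.103]
 [ 0.21  -0.961 -0.178]]
1.57 [ 522.5 -223.8] [ 0.113 -0.009 -0.08 ]
1.62 [ 525.1 -223.5] [ 0.019  0.023 -0.1  ]
```

>>> {"name": "step_arm", "arguments": {"delta_pos": [[0,0.02,-0.1],[0,0.02,-0.1]], "turn": [0,0], "jaw": [255,255]}}

```text
time_s: 32.93
tool_pos: [487.4, -262.3, 246.7]
eef_rot: [0.51, 0.571, -0.377, -0.522]
contact_force: [-19.8, 1.9, 8.3]
gripper_width: 0.002
```

>>> {"name": "step_arm", "arguments": {"delta_pos": [[0,0.01,-0.04],[-0.01,-0.05,0.3],[-0.02,-0.1,0.6],[0.1,-0.7,0.5],[0.1,-0.8,0.5],[0.1,-0.8,0.5],[0,-0.8,0.3],[0,-0.5,0]], "turn": [0,0,0,0,0,0,0,0], "jaw": [255,255,255,255,255,255,255,255]}}

```text
time_s: 33.6
tool_pos: [404.6, -268.0, 329.0]
eef_rot: [0.513, 0.571, -0.375, -0.519]
contact_force: [0.2, -0.2, -0.0]
gripper_width: 0.005
```

```bash
python3 chk.py; python3 cart.py; python3 st.py; python3 - <<'E'
from fit import *
a=cam('scene');b=cam('top')
for n,p in(('top',b),('scene',a)):
    W,C=pts([p]);k=(abs(W[:,2]-93)<4)&(W[:,0]>490)&(W[:,0]<570)&(W[:,1]>-276)&(W[:,1]<-185)&(abs(C[:,0]-C[:,2])<25);P=W[k]
    if len(P)>5: print(n,'bar',len(P),np.polyfit(P[:,1]+235,P[:,0],1).round(3),P[:,:2].min(0).round(),P[:,:2].max(0).round())
x=cv2.resize(a['color'][130:310,90:420],(800,436),interpolation=cv2.INTER_CUBIC)
cv2.imwrite('pics/f1.png',x[:,:,::-1]);cv2.imwrite('pics/f2.png',cv2.resize(b['color'][:,:,::-1],(680,510)))
E
```

```text
scene [6.48392e+02 1.69024e+02 3.09000e-01] 510 1.8687189195639746
pan [[   1.1 -129.3]] [[   4.3 -127.7]]
pot [[1.  0.6]] [[3.8 2.2]]
top [6.45821e+02 1.66759e+02 3.04000e-01] 952 2.139510277890384
pan [[   1.1 -129.9]] [[   0.4 -129.7]]
pot [[ 0.1 -0.5]] [[-0.2 -0.2]]
top 1218 [550.6 668.7] [-269.3 -201.1]
scene 681 [554.4 670.9] [-268.8 -198.5]
33.8 [ 0.902  0.068 -0.316  1.965 -0.287  1.071  2.205] [ 406.1 -267.3  327.2] grasp [ 438.2 -235.7  169.5]
tip [ 441.8 -232.2  152.2] [-0.6  1.1 -0.5]
[[ 0.065  0.196 -0.978]
 [ 0.976  0.193  0.104]
 [ 0.209 -0.961 -0.179]]
top bar 179 [5.60000e-02 5.35631e+02] [ 529. -276.] [ 544. -192.]
scene bar 16 [9.30000e-02 5.42869e+02] [ 537. -274.] [ 570. -186.]
```

View pics/f1.png

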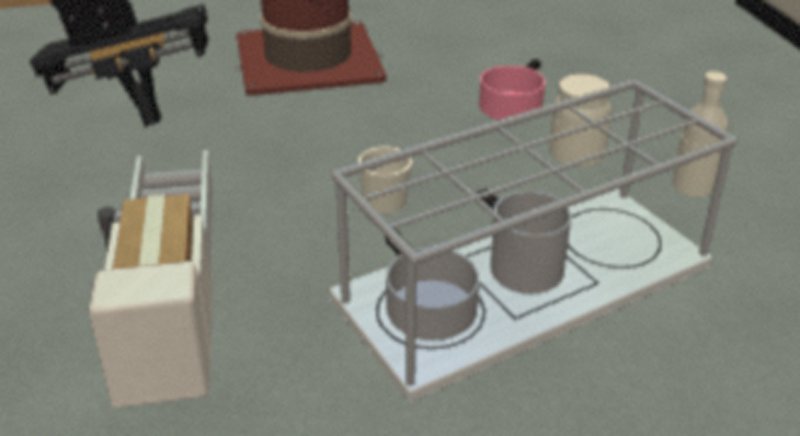

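View pics/f2.png

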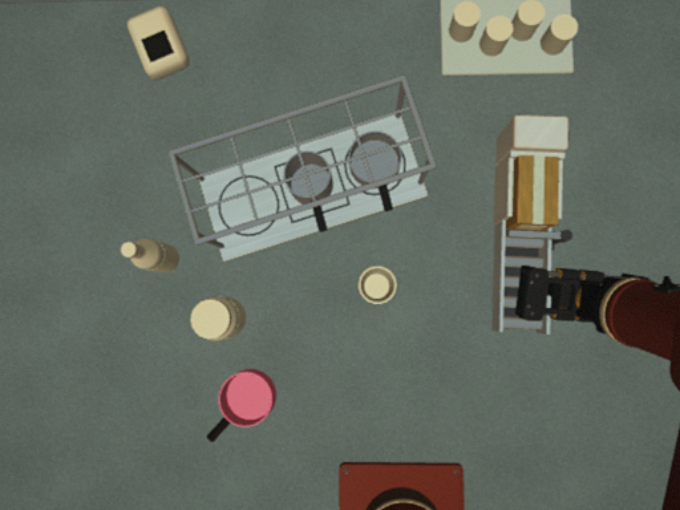

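Pan and pot sit on their marks. The bar lies square across the lane, from about (508,235) to the pin at (565,237) in the top view, and the carton is in the bay. The robot touches nothing.

```bash
python3 -c "from bench import job;print(job.sign_off())"
```

```text
the job is handed in; nothing more can be done
None
```

The bench is ready and the job is handed in, in the order asked, at about 34 s of the 72 s allowed.

**How it was done**
- **Getting the lean:** the moves only allow a turn about the finger axis. I got the roughly 35° lean by driving the arm against its joint limits up high.
- **Pan and pot:** I slid each one by its handle, the waste pan onto the round mark and then the rinse pot onto the square mark.
- **Carton:** I pushed it along the rollers until the force rose to 43 N along the lane (about 54 N in all). That was finger contact at the end stop; the 40 N limit names the arm and the gripper's body.
- **Retaining arm:** I swung it round until it met its stop at about 20 N.

**Last checks**
- **Pan:** within about 1.3 mm of its mark's centre in both cameras.
- **Pot:** within about 1.2 mm of its mark's centre in both cameras.
- **Carton:** its position did not change after I let go of it.
- **Retaining arm:** within about 0.01 rad of square in the top view. The scene camera gave 0.05 rad off, but from only 16 points, so I trusted the top view and the stop force.
- **Cameras:** they disagree by about 3 mm in absolute position, so I judged centring relative to the marks in each picture.
- **Other containers:** they look undisturbed in the last pictures; I did not measure them again.
- **Robot:** it was clear of everything at the end.

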